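# Slide the sailboat model over the sill into its display case

### The arm

A 7-joint arm with a two-finger parallel gripper is mounted at the origin on the work surface. World frame = base frame: x ahead of the robot, y to its left, z up, the work surface at z = 0. Lengths are in m, angles in rad, forces in N, time in s.
With the tool pointing down it reaches from about 0.35 to 0.9 m from the base axis. Payload 19.9 kg.
Tool frame: the origin (TCP) lies on the front face of the gripper's body, between the roots of the fingers; the fingertips stand 73 mm ahead of it and the grasp point (between the pads) lies 54 mm ahead of it (arm.tip_extent is the z of the fingertips in the tool frame, in m); z points along the fingers, x is the direction in which the jaws open and shut, and the axes are right-handed (so a half turn about z gives the same grasp; the last joint's range is limited). The gripper opens to 85 mm and grips with 20 to 120 N. Pads are 22 mm wide; open, the fingers measure 114 mm over their backs; the gripper's body (76 mm by 85 mm) begins 54 mm behind the grasp point. The pads swing forward as they close: fully open they stand 13 mm farther back than shut.
Start: joints at [-1.248, 0.417, -0.01, 1.614, 0.005, 1.111, -0.053], TCP at [0.222, 0.584, 0.304] pointing down, gripper open.
Joint ranges: [-2.81, 2.81], [-0.39, 2.02], [-1.27, 1.25], [0.06, 2.57], [-1.19, 4.33], [0.19, 2], [-2.82, 2.82]. Speed limits (rad/s): [1.89, 1.89, 2.39, 2.39, 3.01, 3.01, 3.01].

### API

Orientations are given as a rotation vector (axis times angle).
In Python, from plant import arm gives the robot as it stands.
- The arm moves only by the tool carry_out, never from a script. Its argument "moves" is text: rows parted by semicolons, each of 5 numbers parted by spaces: the gripper command: -1 is fully open, 1 is shut, values between are in proportion, then the shift along the world's x, y, z each as a share of 200 mm, from -1 to 1, then the turn about the world's z as a share of 120 degrees, from -1 to 1. In form: gripper x y z spin; .... A call has 1 to 12 rows; each row is the pose to reach, as a shift and turn from the pose commanded when the call began; what a row does not reach only later rows make up. A row lasts 1/12 s, in which the tool goes at most 41.7 mm and 7.16 degrees, less where a joint would pass 70% of its speed; a pose out of reach is approached as far as the arm can. A call with a number of a shift or a turn outside -1 to 1 is refused whole. A call with a gripper value outside its range is refused whole. The fingers move at their own pace and stop on an object; "squeeze" is the grip in N (left out, the last holds). Time passes only in rows, so rows that repeat a pose let the fingers close. It gives the time, the measured TCP pose, the force and the opening at its end, in the units of the state.
- arm.sense(): the state, without advancing time (a new reading comes with each control period).
- arm.capture(name): name is "scene" or "top" or "wrist"; returns a dict with "color" (400x640x3 uint8, red, green, blue), "K" (3x3 intrinsics, pixels), "R" (3x3) and "t" (3): a world point X has camera coordinates R X + t; the wrist camera has in their place "hand_eye" (4x4, takes a point from camera to tool coordinates, whose origin is the TCP and whose axes are the tool frame's). Camera axes: x right, y down, z forward; pixel columns grow to the right and rows downward; lengths in m; the calibration is good to about 2 mm. A picture is of the moment at which its call begins: read the wrist's pose just before it. There is no depth.
- arm.finish_job(): hands the job in, once; it reports no verdict.
Trained networks look in a picture, given as the dict that the camera call returned (one of the last four; its "shot" number tells which), for a name from the list of things; names that differ only in an ending like _2 or _b are one class to them, and where a whole thing is asked for, a point or a joint stands for the part that bears it (a point fixed in the world has none). Each returns a list of dicts, best first, with "p" (0 to 1); they miss things now and then, are a little off and sometimes report something else, mostly with a low value. They report only what shows in the picture. A call takes as long as a camera call. They do not tell look-alikes from the thing itself.
- arm.silhouettes(picture, target): "pixels" (400x640 bool, what is visible of it) and "box" ([left, top, width, height] in pixels, round what is visible of it).
- arm.place_of(picture, target): "at" ([column, row] in pixels: a listed point, or the origin of a listed thing).
The state is a dict: "time": time; "joints": joint angles; "qvel": joint speeds; "effort": joint torques, N m; "position": TCP position; "orientation": TCP orientation; "force": force on the tool from outside, world axes, zero at the start; "torque": the same for the moment, N m; "opening": opening from 0.0 (shut) to 1.0 (fully open).
Only numpy, scipy, OpenCV 4.12 (cv2) and the standard library are available. Lean on these libraries where they do the work, as an engineer would, in place of code of your own. Each camera call takes 0.05 s, during which the arm holds its last target.

### The job

Put the stone slab that blocks the display case flat into the tool tray. Then slide the board with the sailboat hull along the desk by its upright grip, tip its nose up onto the case's raised floor while its tail still rests on the desk, and slide it in square and fully home against the back wall. Never lift the board clear, do not let the hull tip over or slide out of place on its board, and leave the jar, the brass ring and the tweezers alone.

Things in the scene. Friction and masses are not known exactly. Their poses are not given: they have to be found in the camera images.
- case: Fixed display case. Dark wood plinth 165 (x) x 130 x 10 mm high; clear cover on it from x = 40 to 165, open in front: inner side faces at y = +-50, back wall's inner face at x = 160, roof from z = 94 to 99; walls 5 mm. x 0 to 40 is open apron. Origin: desk level, middle of the plinth's front edge; +x into the case, z up.
- case_sill (a point): Middle of the plinth's front top edge, 10 mm above case's origin, same axes. The step up from the desk here is 10 mm high, sharp and vertical; the board's square nose does not climb it by pushing.
- board_grip (a point): Grip of the flat plywood board (200 x 80 x 8 mm, no rim, 0.09-0.15 kg): upright block 16 (x) x 40 (y) mm, rising from 8 to 78 mm above the underside. Point: in the block's middle, 55 mm above the underside, 84 mm behind the board's middle. +x to the nose (the end without the block), z up. Nose edge 184 mm ahead, tail edge 16 mm behind.
- board_nose (a point): Middle of the bottom edge at the board's nose; axes as the board's. At home it touches the case's back wall.
- board_tail (a point): Middle of the bottom edge at the board's tail (grip end); axes as the board's. Pressed hard on the desk it drags and pulls the nose down in the fingers; let it glide lightly.
- hull_mid (a point): Blue plastic sailboat hull in a wooden cradle, 100 (x) x 42 x 63 mm high in all, 0.06-0.13 kg, foot 70 x 40 mm, standing loose on the board about 30 mm towards the nose from the board's middle, bow to the nose. Point: on its centre line, 30 mm above the cradle's foot; z up.
- slab_mid (a point): Grey stone sharpening slab, 130 (x) x 50 (y) x 22 mm, 0.35 kg (up to 1.3 times), lying flat on the desk before the case. Point: its centre, 11 mm up.
- tooltray: Fixed open tool tray of dark wood, 180 (x) x 120 (y) x 14 mm high outside, walls and floor 5 mm. Origin: centre of its underside. It stands to one side of the case, the board to the other side.
- jar: Bystander: clear parts jar with a steel funnel on top, 60 mm across, 100 mm high in all, standing loose beside the case, near its mouth. Origin: centre of its foot.
- mastring: Bystander: brass ring lying flat, 58 mm across, 14 mm high, loose on the other side of the case mouth. Origin: centre of its underside.
- tweezers: Bystander: black tweezers 120 mm long (x), 7 mm high, lying on the desk along the robot-side edge of the tool tray, 15 to 30 mm from it. Origin: middle of its underside.
Mind the look-alikes: they are no part of the job. Several things have the shape of the tooltray; the one meant has the colours described above.

How it is judged:
By the outcome, as a careful person would: the job done as asked, in the order asked, and still so for the second after the job is handed in, with the robot touching nothing.
It also fails if it takes over 72 s, if anything falls off the work surface, if the arm or the gripper's body presses on something with over 40 N, if the wrist force passes 120 N, or if a joint passes its speed limit or range.

## Working session

There is one attempt and no reset: what is moved stays moved. The work goes in short steps, Python scripts to look and compute and a tool call to move; the robot and the scene stay as the last step left them, time stands still between calls to the robot, and variables do not carry over. Pictures are saved under pics/ and viewed, and the job is handed in when it is done.

Besides the shell and the picture viewer there is one more tool, called after "Request:" in YAML: its name, and indented under it one key for each argument. carry_out: Moves the arm, as the interface text tells. Its arguments: {"type":"object","properties":{"moves":{"type":"string"},"squeeze":{"type":"number"}},"required":["moves"]}

```bash
mkdir -p pics; ls; cat > h.py <<'E'
import numpy as np, cv2
from plant import arm
def save(c,n,crop=None,s=1):
    im=c["color"][:,:,::-1]
    if crop: x,y,w,h=crop; im=im[y:y+h,x:x+w]
    im=cv2.resize(im,None,fx=s,fy=s,interpolation=cv2.INTER_CUBIC) if s!=1 else im
    cv2.imwrite("pics/"+n,im)
def ray(c,p,z):
    K,R,t=[np.array(c[k]) for k in "KRt"]
    d=R.T@np.linalg.inv(K)@np.array([p[0],p[1],1.]); o=-R.T@t
    return o+d*(z-o[2])/d[2]
def proj(c,X):
    K,R,t=[np.array(c[k]) for k in "KRt"]
    q=K@(R@np.array(X,float)+t); return q[:2]/q[2]
def wristify(c,s):
    from scipy.spatial.transform import Rotation as Ro
    H=np.array(c["hand_eye"]); Rt=Ro.from_rotvec(s["orientation"]).as_matrix()
    Rw=Rt@H[:3,:3]; tw=Rt@H[:3,3]+np.array(s["position"])
    c=dict(c); c["R"]=Rw.T; c["t"]=-Rw.T@tw; return c
E
python3 - <<'E'
from h import *
print(arm.sense())
for n in ["scene","top"]:
    c=arm.capture(n); save(c,n+"0.png")
    print(n,c["K"],c["R"],c["t"])
    for t,z in [("case",0),("case_sill",.01),("board_grip",.055),("board_nose",0),("board_tail",0),("hull_mid",.038),("slab_mid",.011),("tooltray",0),("jar",0),("mastring",0),("tweezers",0)]:
        for r in arm.place_of(c,t)[:4]:
            print(t,round(r["p"],2),np.round(r["at"],1),np.round(ray(c,r["at"],z),4))
E
```

```text
pics
{'time': 0.0, 'joints': array([-1.24849916,  0.41799524, -0.01028841,  1.61416244,  0.0047093 ,
        1.11065689, -0.05300407]), 'qvel': array([-0.00136718, -0.00101764,  0.00099873,  0.00042312,  0.00120962,
        0.0011014 ,  0.00149947]), 'effort': array([-1.14503466e-03, -8.64440846e+01,  6.78508803e-01, -4.34902418e+01,
        1.91382092e-02,  7.45997851e-03,  3.19698972e-05]), 'position': array([0.22231683, 0.58386283, 0.30325194]), 'orientation': array([ 2.58602034e+00,  1.78249972e+00, -1.45122873e-03]), 'force': array([-0.37043815, -0.21284986, -0.53035045]), 'torque': array([ 0.0277431 , -0.01803842,  0.01693954]), 'opening': 0.9992623808245045}
scene [[501.18956164   0.         320.58421123]
 [  0.         501.18956164 201.63586835]
 [  0.           0.           1.        ]] [[ 0.67134132  0.74112158  0.00629521]
 [ 0.42389116 -0.37698452 -0.82352836]
 [-0.60796144  0.5555371  -0.56724018]] [-0.34775341 -0.16371851  1.59702258]
case 0.8 [358.5 238.5] [0.6254 0.0285 0.    ]
case 0.46 [330.1 221.8] [0.529 0.023 0.   ]
case_sill 0.85 [354.7 237. ] [0.6236 0.0164 0.0
[... 869 characters left out ...]
1863e-02 -9.37599156e-04 -9.96453655e-01]] [-0.0096416   0.5262884   1.30475338]
case 0.7 [307.9 169.9] [0.6216 0.0315 0.    ]
case_sill 0.92 [311.3 168.9] [0.6228 0.0215 0.01  ]
board_grip 0.89 [198.6 217.4] [0.4875 0.3279 0.055 ]
board_nose 0.92 [194.  154.1] [0.6723 0.3571 0.    ]
board_tail 0.76 [206.8 223.5] [0.473  0.3193 0.    ]
hull_mid 0.8 [196.3 178.8] [0.5956 0.3396 0.038 ]
tooltray 0.67 [429.1 187.1] [ 0.567  -0.3128  0.    ]
tooltray 0.56 [451.7 281.5] [ 0.3002 -0.3671  0.    ]
jar 0.96 [271.6 149.7] [0.6817 0.1348 0.    ]
mastring 0.71 [348.6 148.1] [ 0.6829 -0.0859  0.    ]
mastring 0.51 [209.  224.2] [0.4709 0.313  0.    ]
tweezers 0.61 [419.9 227.3] [ 0.4531 -0.283   0.    ]
```

View pics/scene0.png

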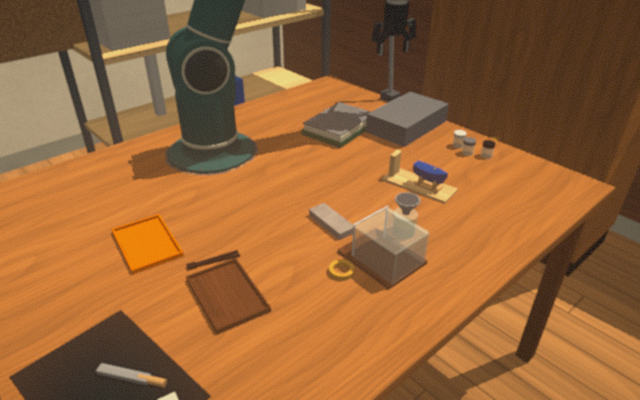

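View pics/top0.png

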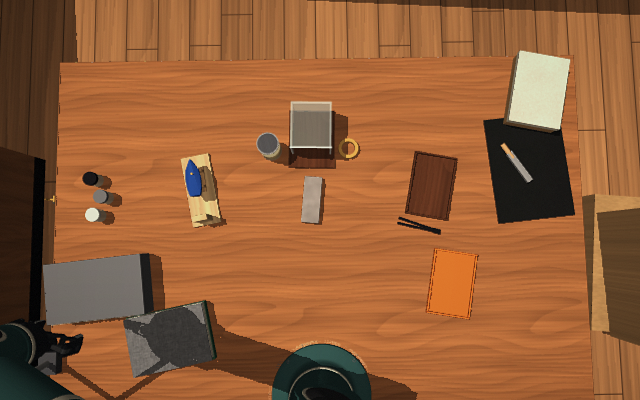

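Tool tray candidates: the dark wood tray at top (429,187), which matches the description, and the orange tray at (452,281), a look-alike. The black mat is not one. I'll check the choice in a close crop and measure the poses.

```bash
cat > m.py <<'E'
from h import *
def rect(c,name,z,near=None):
    out=[]
    for r in arm.silhouettes(c,name)[:3]:
        ys,xs=np.nonzero(r["pixels"])
        P=np.array([ray(c,(x,y),z)[:2] for x,y in zip(xs,ys)])
        (cx,cy),(w,h),a=cv2.minAreaRect((P*1000).astype(np.float32))
        if w<h: w,h,a=h,w,a+90
        a=(a+90)%180-90
        out.append((round(r["p"],2),[round(v,1) for v in (cx,cy,w,h,a)]))
    return out
E
python3 - <<'E'
from m import *
c=arm.capture("top")
for n,z in [("slab_mid",.022),("tooltray",.014),("tweezers",.005),("board_grip",.008),("case",.01),("jar",0.05),("mastring",.007),("hull_mid",.05)]:
    print(n,rect(c,n,z))
save(c,"c1.png",(250,90,240,150),3.3)
save(c,"c2.png",(160,130,120,110),5)
E
```

```text
slab_mid [(0.67, [534.2, 22.8, 128.1, 50.2, -5.6]), (0.41, [719.7, 20.9, 192.4, 130.6, -0.9])]
tooltray [(0.94, [296.9, -362.0, 179.7, 122.8, -9.9]), (0.77, [570.7, -313.3, 181.4, 120.5, -10.2]), (0.26, [721.5, 19.7, 193.5, 128.5, -0.9])]
tweezers [(0.56, [454.9, -279.9, 116.8, 18.9, 71.5])]
board_grip [(0.66, [569.0, 335.7, 202.7, 84.5, 11.1])]
case [(0.76, [723.9, 19.8, 191.2, 128.9, -0.9])]
jar [(0.95, [682.0, 137.5, 80.0, 62.0, 33.0]), (0.43, [714.6, 18.7, 185.5, 125.0, -0.9])]
mastring [(0.55, [680.8, -83.0, 53.9, 52.8, -64.1])]
hull_mid [(0.64, [595.1, 341.3, 97.4, 52.2, 0.4])]
```

View pics/c1.png

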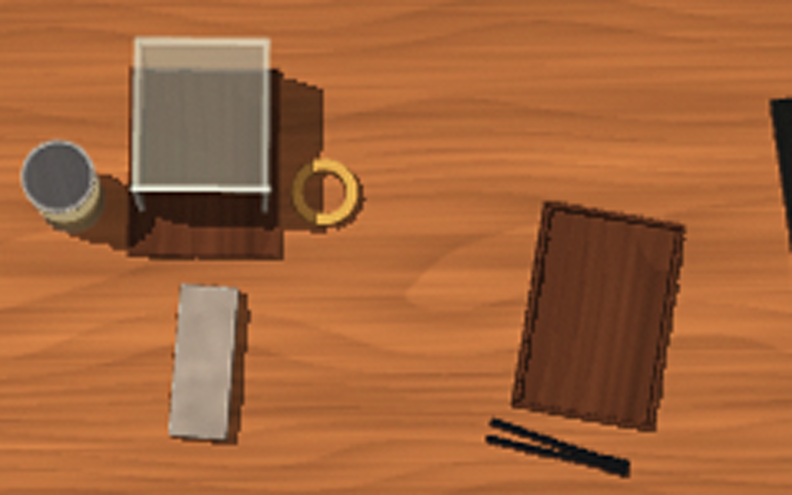

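View pics/c2.png

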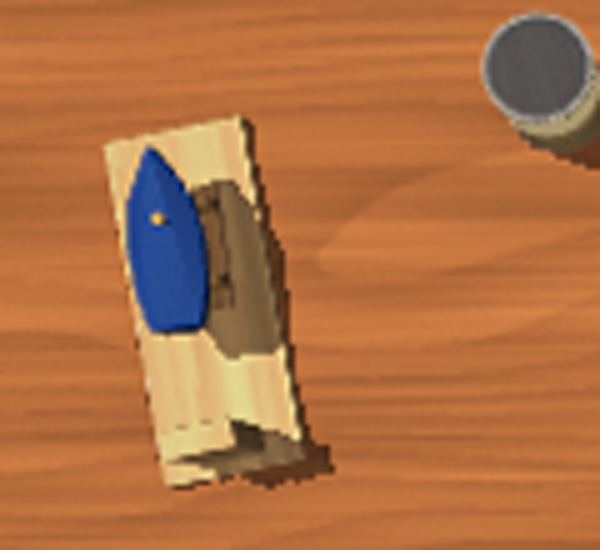

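The crop confirms the dark wood tray at (430,187), with the tweezers beside it. Slab first.

Request:
carry_out:
  moves: "-1 0.55 -0.95 -0.3 0.12; -1 0.55 -0.95 -0.3 0.12; -1 0.55 -0.95 -0.3 0.12; -1 0.55 -0.95 -0.3 0.12; -1 0.55 -0.95 -0.3 0.12; -1 0.55 -0.95 -0.3 0.12"
  squeeze: 80

```text
time: 2.15
position: [0.3346, 0.3895, 0.2428]
orientation: [2.346, 2.087, -0.002]
force: [1.7, 0.4, -0.8]
opening: 1.0
```

Request:
carry_out:
  moves: "-1 0.55 -0.95 -0.1 0; -1 0.55 -0.95 -0.1 0; -1 0.55 -0.95 -0.1 0; -1 0.55 -0.95 -0.1 0; -1 0.55 -0.95 -0.1 0; -1 0.55 -0.95 -0.1 0"

```text
time: 2.65
position: [0.4447, 0.1986, 0.2237]
orientation: [2.348, 2.085, -0.001]
force: [0.4, -0.3, 1.2]
opening: 0.999
```

Request:
carry_out:
  moves: "-1 0.46 -0.9 -0.2 0; -1 0.46 -0.9 -0.2 0; -1 0.46 -0.9 -0.2 0; -1 0.46 -0.9 -0.2 0; -1 0.46 -0.9 -0.2 0; -1 0.46 -0.9 -0.2 0"

```text
time: 3.15
position: [0.5362, 0.0166, 0.1829]
orientation: [2.349, 2.082, -0.003]
force: [-1.0, -0.7, 0.0]
opening: 1.002
```

```bash
cat >> h.py <<'E'
def st():
    from scipy.spatial.transform import Rotation as Ro
    s=arm.sense(); R=Ro.from_rotvec(s["orientation"]).as_matrix()
    print("t",round(s["time"],2),"pos",np.round(s["position"]*1000,1),"jawdir",round(np.degrees(np.arctan2(R[1,0],R[0,0])),2),"zax",np.round(R[:,2],3),"F",np.round(s["force"],1),"T",np.round(s["torque"],2),"op",round(s["opening"],3),"j7",round(s["joints"][6],2))
    return s
E
python3 - <<'E'
from m import *
s=st(); print(arm.tip_extent)
c=wristify(arm.capture("wrist"),s); save(c,"w1.png")
print(rect(c,"slab_mid",.022))
E
```

```text
t 3.15 pos [536.2  16.6 182.9] jawdir 83.1 zax [ 0.    -0.003 -1.   ] F [-1.  -0.7  0. ] T [-0.03  0.07  0.05] op 1.002 j7 1.46
0.0726
[(0.95, [535.7, 20.3, 130.6, 49.8, -5.2])]
```

View pics/w1.png

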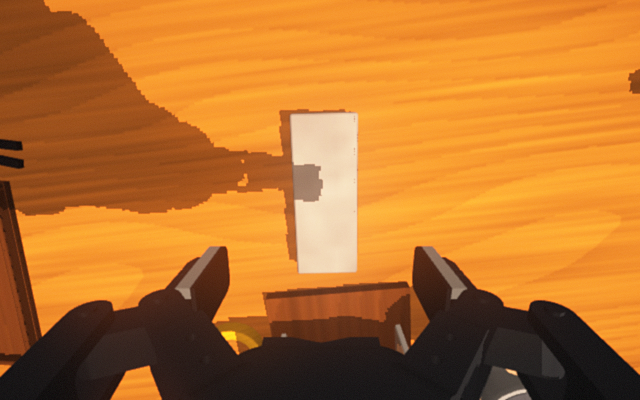

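The slab at (325,192) lies between the jaws, offset by a few mm. Descending and gripping.

Request:
carry_out:
  moves: "-1 -0.005 0.022 -0.2 0.012; -1 -0.005 0.022 -0.4 0.012; -1 -0.005 0.022 -0.54 0.012; -1 -0.005 0.022 -0.54 0.012; 1 -0.005 0.022 -0.54 0.012; 1 -0.005 0.022 -0.54 0.012; 1 -0.005 0.022 -0.54 0.012; 1 -0.005 0.022 -0.54 0.012; 1 -0.005 0.022 -0.54 0.012; 1 -0.005 0.022 -0.54 0.012"
  squeeze: 80

```text
time: 4.08
position: [0.5345, 0.0283, 0.0786]
orientation: [2.315, 2.12, 0.004]
force: [-4.0, -3.9, 13.3]
opening: 0.561
```

```bash
python3 - <<'E'
from m import *
s=st()
E
```

```text
t 4.08 pos [534.5  28.3  78.6] jawdir 84.98 zax [ 0.004  0.    -1.   ] F [-4.  -3.9 13.3] T [-0.91  0.89  0.  ] op 0.561 j7 1.51
```

Request:
carry_out:
  moves: "1 0 0 0.15 0; 1 0 -0.2 0.3 0; 1 0.03 -0.45 0.3 0; 1 0.06 -0.7 0.3 -0.02; 1 0.1 -1 0.3 -0.045; 1 0.1 -1 0.3 -0.045;1 0.1 -1 0.3 -0.045"

```text
time: 4.67
position: [0.5534, -0.1804, 0.1385]
orientation: [2.418, 1.997, -0.0]
force: [-1.8, -0.3, -3.9]
opening: 0.561
```

```bash
python3 - <<'E'
from m import *
s=st()
c=wristify(arm.capture("wrist"),s); save(c,"w2.png")
print(rect(c,"slab_mid",s["position"][2]-.0786+.022))
print(rect(c,"tooltray",.014))
E
```

```text
t 4.67 pos [ 553.4 -180.4  138.5] jawdir 79.1 zax [ 0.004 -0.005 -1.   ] F [-1.8 -0.3 -3.9] T [-0.09  0.12 -0.01] op 0.561 j7 1.78
[(0.63, [542.8, -178.0, 106.0, 50.6, -11.0])]
[(0.71, [398.3, -322.9, 20.3, 2.5, 79.0]), (0.67, [570.7, -316.1, 181.5, 125.5, -11.0])]
```

View pics/w2.png

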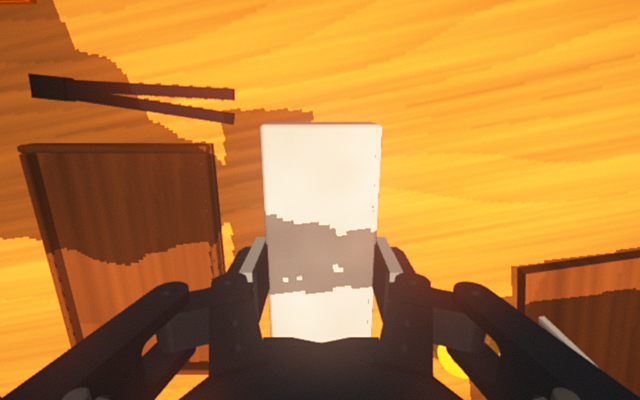

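Request:
carry_out:
  moves: "1 0.04 -0.2 0 0; 1 0.08 -0.4 0 0; 1 0.08 -0.6 0 0; 1 0.08 -0.675 0 0; 1 0.08 -0.675 -0.1 0.003; 1 0.08 -0.675 -0.2 0.003; 1 0.08 -0.675 -0.26 0.003;1 0.08 -0.675 -0.26 0.003"

```text
time: 5.48
position: [0.5698, -0.3046, 0.0831]
orientation: [-2.404, -2.02, -0.001]
force: [-0.4, -0.2, -3.6]
opening: 0.563
```

```bash
python3 - <<'E'
from m import *
s=st()
E
```

```text
t 5.48 pos [ 569.8 -304.6   83.1] jawdir 80.08 zax [-0.001  0.001 -1.   ] F [-0.4 -0.2 -3.6] T [0.03 0.04 0.05] op 0.563 j7 2.0
```

Request:
carry_out:
  moves: "1 0 -0.05 0 0; 1 0 -0.05 0 0; 1 0 -0.05 -0.01 0; -0.45 0 -0.05 -0.01 0; -0.45 0 -0.05 -0.01 0; -0.45 0 -0.05 -0.01 0; -0.45 0 -0.05 0.1 0; -0.45 0 -0.05 0.3 0; -0.45 0 -0.05 0.5 0; -1 0 0.2 0.6 0.03; -1 0 0.4 0.6 0.06"

```text
time: 6.4
position: [0.57, -0.2383, 0.2072]
orientation: [2.273, 2.159, 0.003]
force: [1.3, 2.5, -0.9]
opening: 0.976
```

```bash
python3 - <<'E'
from m import *
s=st()
c=arm.capture("top"); save(c,"t2.png",(250,90,240,150),3.3)
print(rect(c,"slab_mid",.027))
print(rect(c,"tooltray",.014))
E
```

```text
t 6.4 pos [ 570.  -238.3  207.2] jawdir 87.06 zax [ 0.006 -0.003 -1.   ] F [ 1.3  2.5 -0.9] T [ 0.03 -0.08  0.02] op 0.976 j7 1.97
[]
[(0.59, [296.0, -368.7, 180.1, 110.0, -9.9])]
```

View pics/t2.png

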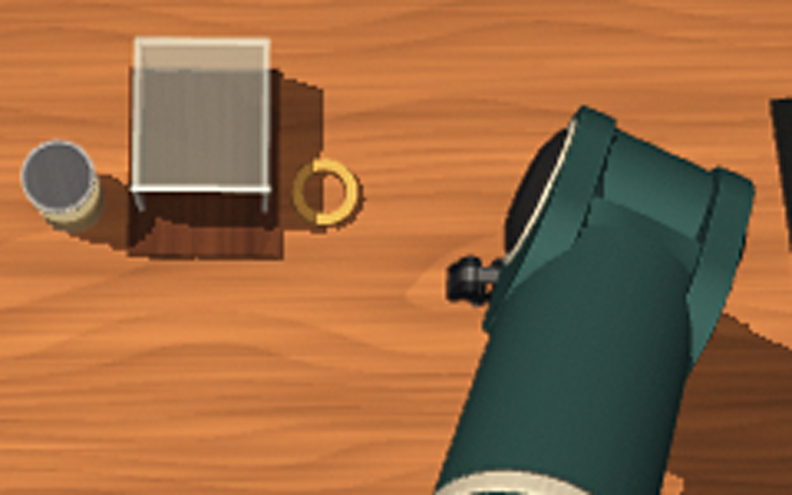

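Request:
carry_out:
  moves: "-1 -0.15 0.95 0.05 0.05; -1 -0.15 0.95 0.05 0.05; -1 -0.15 0.95 0.05 0.05; -1 -0.15 0.95 0.05 0.05; -1 -0.15 0.95 0.05 0.05"

```text
time: 6.97
position: [0.5387, -0.0428, 0.2132]
orientation: [-2.157, -2.283, -0.001]
force: [0.5, 0.6, 0.8]
opening: 0.999
```

Request:
carry_out:
  moves: "-1 -0.15 0.95 0 0.05; -1 -0.15 0.95 0 0.05; -1 -0.15 0.95 0 0.05; -1 -0.15 0.95 0 0.05; -1 -0.15 0.95 0 0.05"

```text
time: 7.38
position: [0.5085, 0.1474, 0.2132]
orientation: [-2.034, -2.393, -0.001]
force: [0.1, 1.2, -0.1]
opening: 1.0
```

Request:
carry_out:
  moves: "-1 -0.12 0.82 0 0; -1 -0.12 0.82 0 0; -1 -0.12 0.82 0 0; -1 -0.12 0.82 0 0; -1 -0.12 0.82 0 0; -1 -0.12 0.82 0 0"

```text
time: 7.88
position: [0.4848, 0.3097, 0.2127]
orientation: [-2.033, -2.395, -0.0]
force: [0.5, -0.3, 0.2]
opening: 1.0
```

```bash
python3 - <<'E'
from m import *
s=st()
c=wristify(arm.capture("wrist"),s); save(c,"w3.png")
for n,z in [("board_grip",.055),("board_nose",0),("board_tail",0),("hull_mid",.038)]:
    for r in arm.place_of(c,n)[:2]: print(n,round(r["p"],2),np.round(r["at"],1),np.round(ray(c,r["at"],z),4))
print(rect(c,"board_grip",.008))
c=arm.capture("top"); save(c,"t3.png",(250,90,240,150),3.3)
for n,z in [("slab_mid",.027),("tooltray",.014),("tweezers",.005)]: print(n,rect(c,n,z))
E
```

```text
t 7.88 pos [484.8 309.7 212.7] jawdir 99.33 zax [-0.  0. -1.] F [ 0.5 -0.3  0.2] T [-0.02 -0.03  0.02] op 1.0 j7 1.11
board_grip 0.69 [331.7 205.6] [0.4869 0.3192 0.055 ]
board_tail 0.76 [332.  168.4] [0.468 0.318 0.   ]
hull_mid 0.58 [334.4 315.2] [0.5966 0.3414 0.038 ]
[(0.91, [557.6, 332.5, 180.5, 80.9, 10.7])]
slab_mid [(0.73, [571.0, -311.6, 130.6, 53.9, -10.5])]
tooltray [(0.94, [570.8, -314.3, 180.9, 121.2, -10.8]), (0.63, [297.7, -362.4, 184.4, 126.8, -10.1])]
tweezers [(0.75, [455.3, -278.1, 120.4, 21.5, 70.6])]
```

View pics/t3.png

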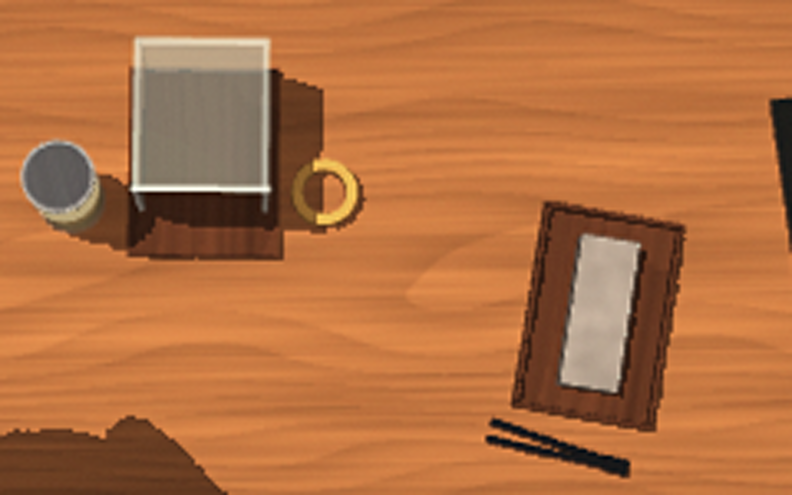

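View pics/w3.png

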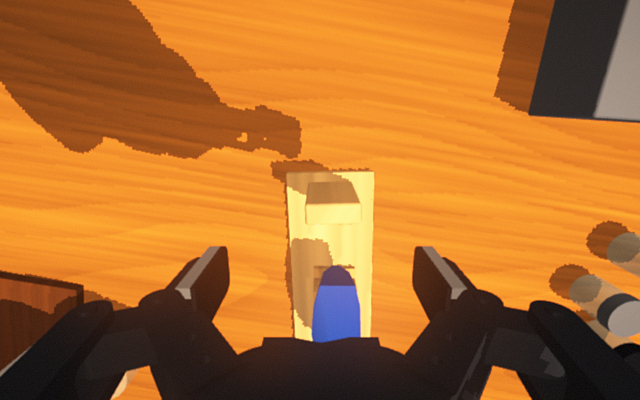

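Slab lies flat in the dark tray. The board grip block shows at (333,203) in the wrist view. I'll descend to the top of the block with the jaws across its 40 mm width.

Request:
carry_out:
  moves: "-1 -0.01 0.044 0 0.012; -1 -0.01 0.044 -0.15 0.012; -1 -0.01 0.044 -0.3 0.012; -1 -0.01 0.044 -0.366 0.012; -1 -0.01 0.044 -0.366 0.012"
  squeeze: 40

```text
time: 8.8
position: [0.4819, 0.3163, 0.1368]
orientation: [-2.004, -2.418, 0.007]
force: [-0.6, 0.5, -0.1]
opening: 0.999
```

```bash
python3 - <<'E'
from m import *
s=st()
c=wristify(arm.capture("wrist"),s); save(c,"w4.png")
c=arm.capture("scene"); save(c,"s4.png",(320,80,200,150),4)
E
```

```text
t 8.8 pos [481.9 316.3 136.8] jawdir 100.69 zax [-0.004 -0.003 -1.   ] F [-0.6  0.5 -0.1] T [-0.03  0.03  0.03] op 0.999 j7 1.12
```

View pics/w4.png

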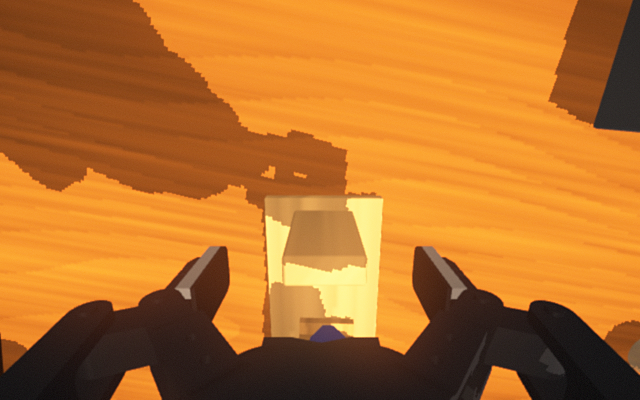

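View pics/s4.png

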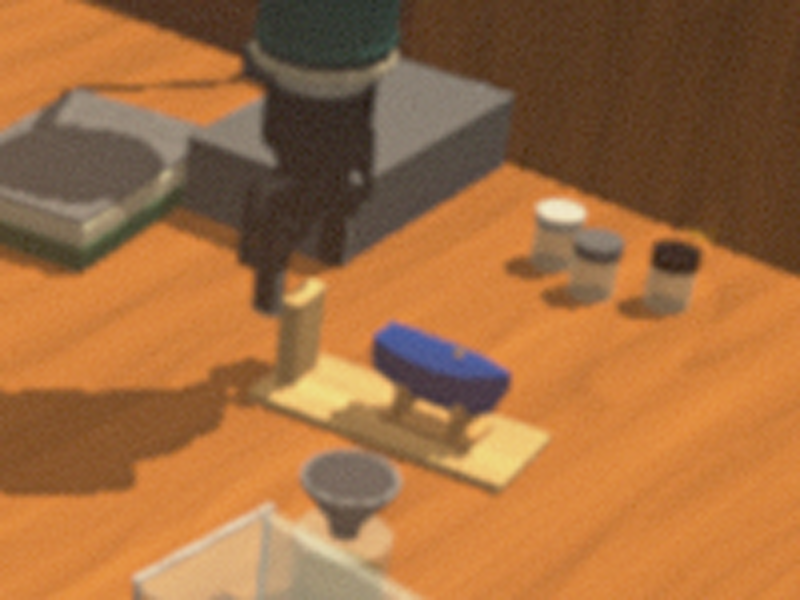

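```bash
python3 - <<'E'
from m import *
s=st()
c=wristify(arm.capture("wrist"),s)
a=np.radians(10.7)
im=c["color"][:,:,::-1].copy()
for g,col in [((.487,.319),(0,255,0))]:
    for z in (.008,.078):
        pts=[]
        for u,v in [(-8,-20),(-8,20),(8,20),(8,-20)]:
            u/=1000;v/=1000
            pts.append(proj(c,[g[0]+u*np.cos(a)-v*np.sin(a),g[1]+u*np.sin(a)+v*np.cos(a),z]))
        pts=np.array(pts); print(z,np.round(pts).tolist())
        cv2.polylines(im,[pts.astype(int)],True,col if z>.05 else (255,0,0),1)
cv2.imwrite("pics/w4b.png",cv2.resize(im[150:400,180:460],None,fx=2.4,fy=2.4))
# tool centre at tip depth
print(proj(c,np.array(s["position"])-[0,0,.06]))
E
```

```text
t 8.9 pos [483.3 317.  140. ] jawdir 100.66 zax [-0. -0. -1.] F [-0.  -0.1  0.7] T [-0.01 -0.   -0.02] op 1.001 j7 1.12
0.008 [[293.0, 206.0], [351.0, 206.0], [350.0, 228.0], [293.0, 228.0]]
0.078 [[280.0, 251.0], [365.0, 251.0], [363.0, 281.0], [281.0, 281.0]]
[319.5116188  261.11505408]
```

View pics/w4b.png

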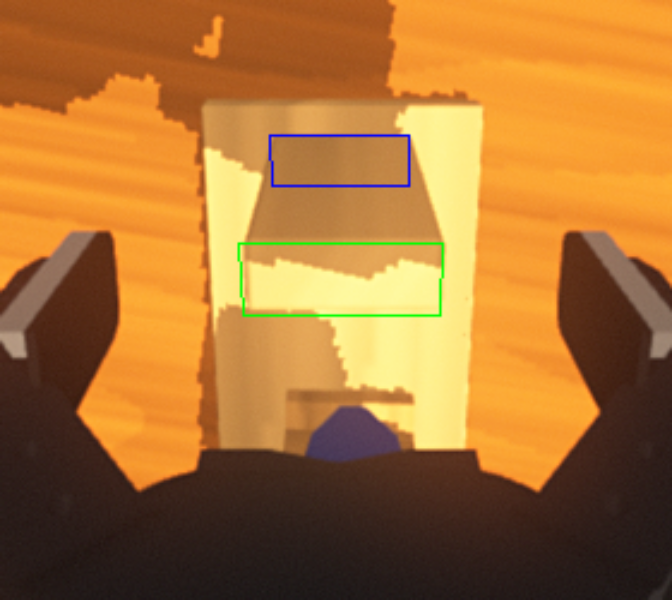

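The block matches the model within 1 mm, so I'll close.

Request:
carry_out:
  moves: "1 0 0.005 0 0; 1 0 0.005 0 0; 1 0 0.005 0 0; 1 0 0.005 0 0; 1 0 0.005 0 0; 1 0 0.005 0 0; 1 0 0.005 0 0"
  squeeze: 40

```text
time: 9.53
position: [0.4836, 0.3177, 0.1406]
orientation: [2.006, 2.417, 0.001]
force: [-1.8, -1.0, 8.3]
opening: 0.449
```

```bash
python3 - <<'E'
from m import *
s=st()
E
```

```text
t 9.53 pos [483.6 317.7 140.6] jawdir 100.61 zax [ 0.001  0.    -1.   ] F [-1.8 -1.   8.3] T [-0.32  0.43  0.04] op 0.449 j7 1.12
```

Request:
carry_out:
  moves: "1 0 0 0.006 0; 1 -0.01 0 0.006 0; 1 -0.03 0 0.006 0; 1 -0.06 0 0.006 0; 1 -0.09 -0.01 0.006 0; 1 -0.12 -0.03 0.006 -0.005; 1 -0.15 -0.06 0.006 -0.01; 1 -0.18 -0.09 0.006 -0.015; 1 -0.2 -0.12 0.006 -0.02; 1 -0.21 -0.15 0.006 -0.025; 1 -0.21 -0.17 0.006 -0.025; 1 -0.21 -0.17 0.006 -0.025"

```text
time: 10.53
position: [0.4416, 0.2824, 0.1411]
orientation: [2.071, 2.362, -0.0]
force: [-0.1, -0.6, -1.2]
opening: 0.451
```

```bash
python3 - <<'E'
from m import *
s=st()
c=arm.capture("scene"); save(c,"s5.png",(320,80,200,150),4)
c=arm.capture("top"); save(c,"t5.png",(160,100,200,150),4)
E
```

```text
t 10.53 pos [441.6 282.4 141.1] jawdir 97.53 zax [ 0. -0. -1.] F [-0.1 -0.6 -1.2] T [-0.13  0.08 -0.12] op 0.451 j7 1.08
```

View pics/s5.png

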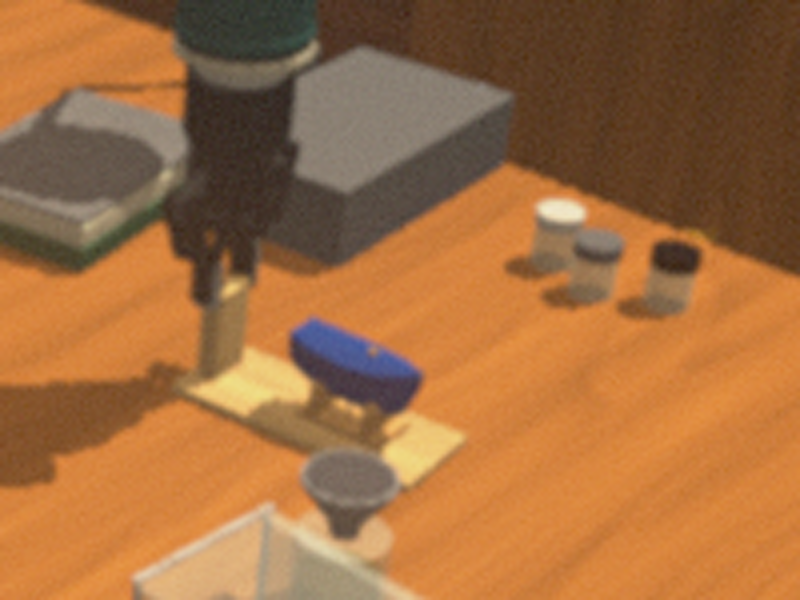

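View pics/t5.png

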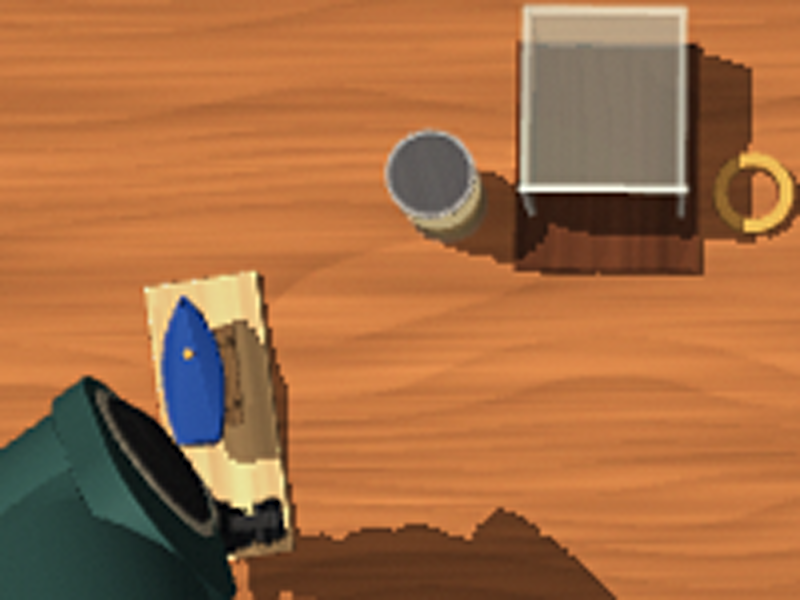

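Request:
carry_out:
  moves: "1 -0.01 -0.02 -0.003 -0.003; 1 -0.02 -0.06 -0.003 -0.006; 1 -0.04 -0.12 -0.003 -0.012; 1 -0.06 -0.18 -0.003 -0.018; 1 -0.08 -0.24 -0.003 -0.024; 1 -0.1 -0.3 -0.003 -0.03; 1 -0.12 -0.36 -0.003 -0.036; 1 -0.13 -0.42 -0.003 -0.042; 1 -0.13 -0.48 -0.003 -0.048; 1 -0.13 -0.54 -0.003 -0.054; 1 -0.13 -0.6 -0.003 -0.06; 1 -0.13 -0.66 -0.003 -0.066"

```text
time: 11.63
position: [0.415, 0.1504, 0.1406]
orientation: [-2.229, -2.214, -0.001]
force: [0.6, 4.8, 6.4]
opening: 0.453
```

Request:
carry_out:
  moves: "1 0 -0.06 0 -0.003; 1 0 -0.12 0 -0.006; 1 0 -0.18 0 -0.006; 1 0 -0.24 0 -0.006; 1 0 -0.3 0 -0.006; 1 0 -0.36 0 -0.006; 1 0 -0.42 0 -0.006; 1 0 -0.48 0 -0.006; 1 0 -0.53 0 -0.006; 1 0 -0.57 0 -0.006; 1 0 -0.6 0 -0.006; 1 0 -0.6 0 -0.006"

```text
time: 12.63
position: [0.4148, 0.0298, 0.1406]
orientation: [2.244, 2.198, -0.0]
force: [0.7, -4.6, 8.6]
opening: 0.457
```

```bash
python3 - <<'E'
from m import *
s=st()
c=arm.capture("scene"); save(c,"s6.png",(250,100,200,190),3.2)
c=arm.capture("top"); save(c,"t6.png",(250,80,130,180),4.4/1.35)
print(rect(c,"board_grip",.008))
for n,z in [("board_nose",0),("hull_mid",.038),("case_sill",.01)]:
    for r in arm.place_of(c,n)[:2]: print(n,round(r["p"],2),np.round(r["at"],1),np.round(ray(c,r["at"],z),4))
c=wristify(arm.capture("wrist"),s); save(c,"w6.png")
E
```

```text
t 12.63 pos [414.8  29.8 140.6] jawdir 88.82 zax [ 0. -0. -1.] F [ 0.7 -4.6  8.6] T [-1.25 -0.33 -0.  ] op 0.457 j7 1.46
[(0.59, [544.8, 30.3, 116.1, 76.5, -0.6])]
hull_mid 0.88 [310.4 201.7] [0.5271 0.0243 0.038 ]
hull_mid 0.63 [431.4 184.5] [ 0.5698 -0.311   0.038 ]
case_sill 0.72 [313.  167.4] [0.627  0.0166 0.01  ]
case_sill 0.29 [430.3 185.7] [ 0.5697 -0.3141  0.01  ]
```

View pics/s6.png

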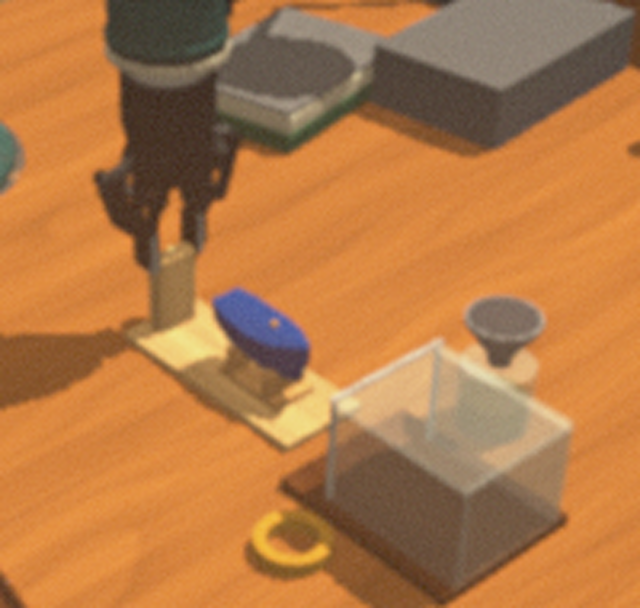

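View pics/t6.png

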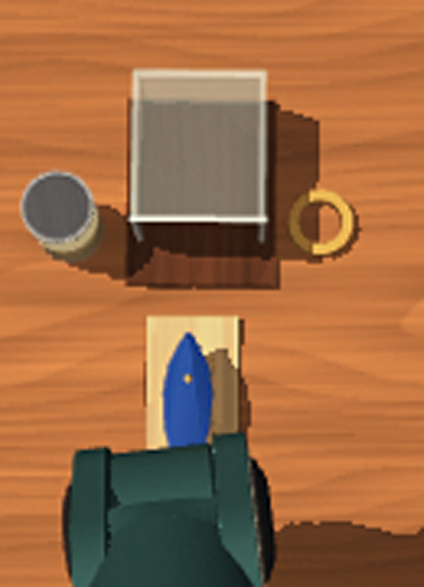

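View pics/w6.png

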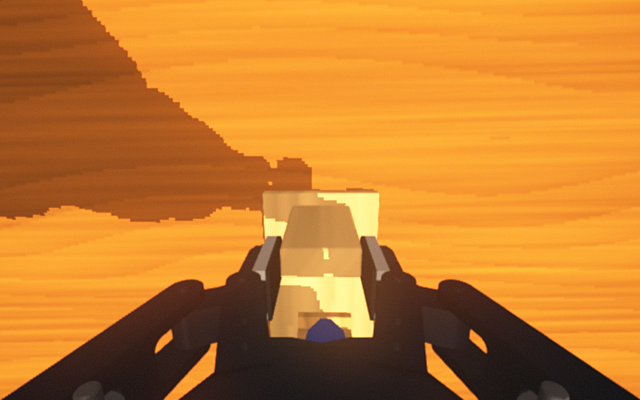

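```bash
python3 - <<'E'
from m import *
c=arm.capture("top"); 
im=c["color"][:,:,::-1]
from scipy.optimize import least_squares
obs=[((40,55,99),(250+131/3.3,90+189/3.3)),((40,-55,99),(250+272/3.3,90+189/3.3)),((165,55,99),(250+133/3.3,90+37/3.3)),((165,-55,99),(250+271/3.3,90+38/3.3)),((0,65,10),(250+128/3.3,90+256/3.3)),((0,-65,10),(250+283/3.3,90+258/3.3))]
def pts(p,L):
    a=p[2]; return np.array([proj(c,[p[0]+(u*np.cos(a)-v*np.sin(a))/1e3,p[1]+(u*np.sin(a)+v*np.cos(a))/1e3,w/1e3]) for u,v,w in L])
f=lambda p:(pts(p,[o[0] for o in obs])-np.array([o[1] for o in obs])).ravel()
r=least_squares(f,[.623,.02,0]); print(r.x,np.degrees(r.x[2]),np.round(r.fun.reshape(-1,2),2))
S=5; x0,y0=270,90
big=cv2.resize(im[y0:y0+100,x0:x0+90],None,fx=S,fy=S,interpolation=cv2.INTER_CUBIC)
for L in [[(40,55,99),(40,-55,99),(165,-55,99),(165,55,99)],[(0,65,10),(0,-65,10),(165,-65,10),(165,65,10)],[(0,65,0),(0,-65,0)]]:
    q=((pts(r.x,L)-[x0,y0]+.5)*S).astype(int); cv2.polylines(big,[q],True,(0,255,0),1)
cv2.imwrite("pics/case.png",big)
E
```

```text
[ 0.62638473  0.01928203 -0.01646767] -0.943528091870504 [[ 0.74  0.17]
 [-0.56  0.22]
 [ 0.48  0.17]
 [-0.26 -0.09]
 [ 0.34  0.04]
 [-0.77 -0.51]]
```

View pics/case.png

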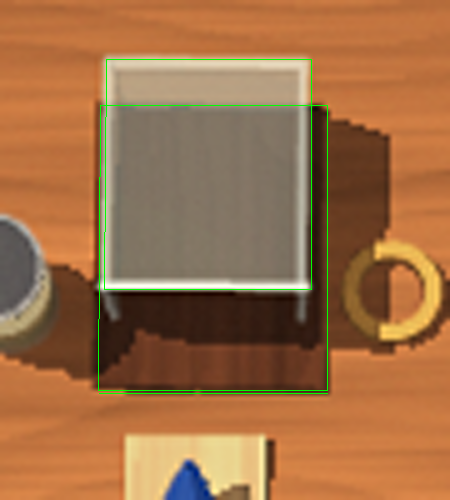

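Request:
carry_out:
  moves: "1 0 -0.01 0.004 0.002; 1 0 -0.025 0.004 0.002; 1 0 -0.037 0.004 0.002; 1 0 -0.037 0.004 0.002; 1 0 -0.037 0.004 0.002; 1 0 -0.037 0.004 0.002"

```text
time: 13.53
position: [0.4151, 0.0239, 0.1411]
orientation: [-2.237, -2.205, 0.001]
force: [-1.3, -0.7, -1.1]
opening: 0.45
```

Request:
carry_out:
  moves: "1 0 0 -0.005 0; 1 0 0 -0.01 0; 1 0 0 -0.01 0; 1 -0.005 0 -0.01 0; 1 -0.01 0 -0.01 0; 1 -0.015 0 -0.01 0; 1 -0.02 0 -0.01 0; 1 -0.02 0 -0.01 0"

```text
time: 14.2
position: [0.4136, 0.0241, 0.1404]
orientation: [2.235, 2.203, 0.007]
force: [7.1, -2.2, 12.5]
opening: 0.453
```

```bash
python3 - <<'E'
from m import *
s=st()
c=arm.capture("scene"); save(c,"s7.png",(270,120,120,120),5)
E
```

```text
t 14.2 pos [413.6  24.1 140.4] jawdir 89.19 zax [ 0.006  0.    -1.   ] F [ 7.1 -2.2 12.5] T [-0.64 -1.75 -0.13] op 0.453 j7 1.48
```

View pics/s7.png

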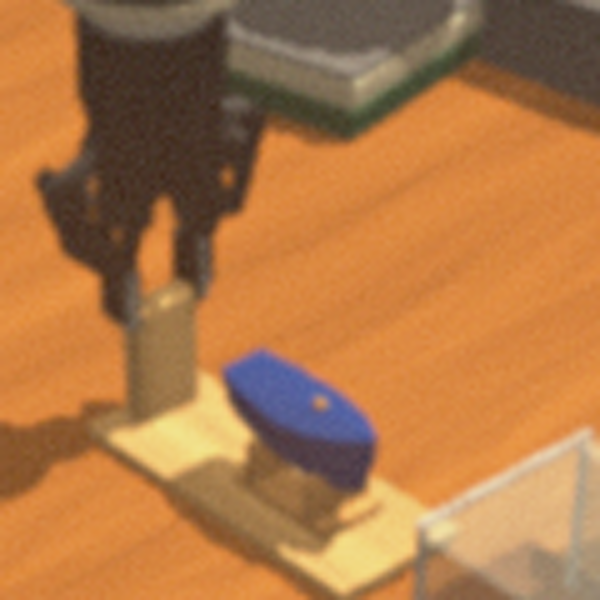

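Request:
carry_out:
  moves: "1 -0.01 0 -0.005 0; 1 -0.02 0 -0.01 0; 1 -0.03 0 -0.01 0; 1 -0.04 0 -0.01 0; 1 -0.04 0 -0.01 0; 1 -0.04 0 -0.01 0"

```text
time: 14.75
position: [0.4083, 0.0243, 0.14]
orientation: [2.232, 2.2, 0.014]
force: [11.0, -5.3, 42.7]
opening: 0.448
```

```bash
python3 - <<'E'
from m import *
s=st()
c=arm.capture("scene"); save(c,"s8.png",(270,120,120,120),5)
E
```

```text
t 14.75 pos [408.3  24.3 140. ] jawdir 89.19 zax [ 0.012  0.001 -1.   ] F [11.  -5.3 42.7] T [-1.14 -2.88  0.21] op 0.448 j7 1.47
```

View pics/s8.png

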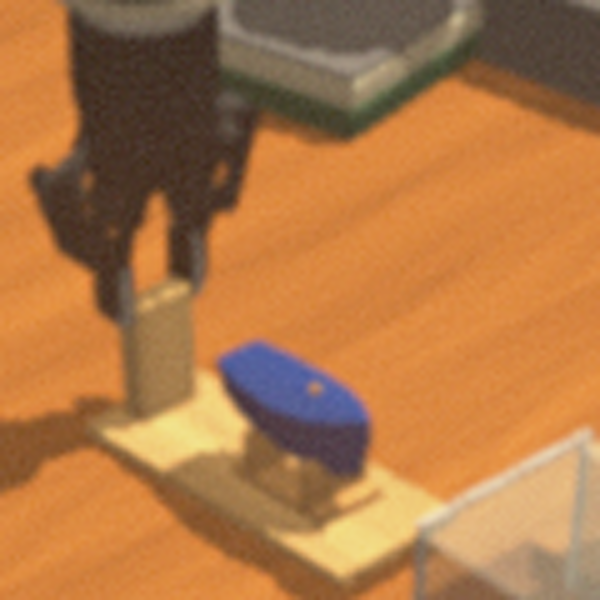

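Nose is up about 9 mm with the tail staying in place on the desk. A little more pull, less pressure, then a firmer squeeze.

Request:
carry_out:
  moves: "1 -0.008 0 0.002 0; 1 -0.016 0 0.006 0; 1 -0.024 0 0.008 0; 1 -0.03 0 0.008 0; 1 -0.03 0 0.008 0"

```text
time: 15.22
position: [0.4, 0.0244, 0.1402]
orientation: [2.234, 2.203, 0.008]
force: [8.1, -1.2, 17.5]
opening: 0.455
```

```bash
python3 - <<'E'
from m import *
s=st()
c=arm.capture("scene"); save(c,"s9.png",(270,120,120,120),5)
E
```

```text
t 15.22 pos [400.   24.4 140.2] jawdir 89.21 zax [ 0.007  0.001 -1.   ] F [ 8.1 -1.2 17.5] T [-0.3  -2.12  0.1 ] op 0.455 j7 1.47
```

View pics/s9.png

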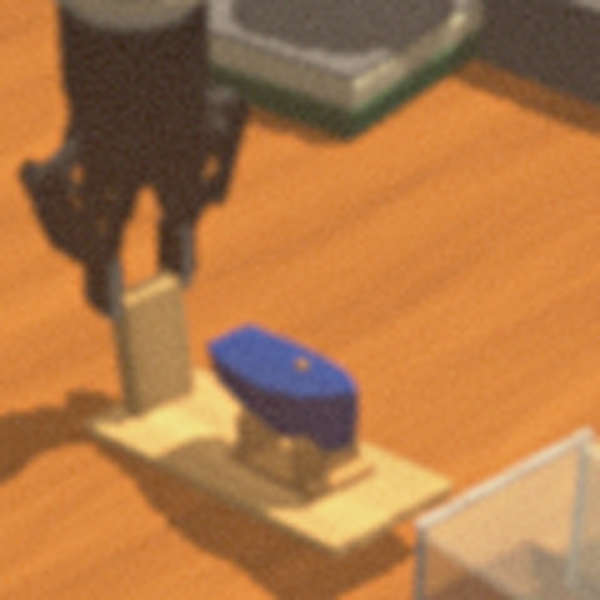

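```bash
cat > bf.py <<'E'
from m import *
from scipy.optimize import least_squares
def bpts(p,L):
    # p: tail x, tail y, tail z, yaw, pitch (nose up)
    x,y,z,a,t=p
    out=[]
    for u,v,w in L:
        X=u*np.cos(t)-w*np.sin(t); Z=u*np.sin(t)+w*np.cos(t)
        out.append([x+X*np.cos(a)-v*np.sin(a),y+X*np.sin(a)+v*np.cos(a),z+Z])
    return np.array(out)
def fit(c,obs,p0,free):
    p0=np.array(p0,float); idx=list(free)
    def full(q): p=p0.copy(); p[idx]=q; return p
    f=lambda q:np.concatenate([proj(c,X)-o[1] for X,o in zip(bpts(full(q),[o[0] for o in obs]),obs)])
    r=least_squares(f,p0[idx],x_scale=.01); return full(r.x),r.fun.reshape(-1,2)
NL=[(.2,-.04,0),(.2,-.04,.008),(.2,.04,.008),(0,-.04,.008),(0,-.04,0)]
def overlay(c,p,name,crop,s):
    x0,y0,w,h=crop
    im=cv2.resize(c["color"][y0:y0+h,x0:x0+w,::-1],None,fx=s,fy=s,interpolation=cv2.INTER_CUBIC)
    for L in [[(0,-.04,.008),(.2,-.04,.008),(.2,.04,.008),(0,.04,.008)],[(0,-.04,0),(.2,-.04,0),(.2,.04,0)],[(.008,-.02,.078),(.024,-.02,.078),(.024,.02,.078),(.008,.02,.078)]]:
        q=np.array([(proj(c,X)-[x0,y0]+.5)*s for X in bpts(p,L)]).astype(int)
        cv2.polylines(im,[q],False,(0,255,0),1)
    cv2.imwrite("pics/"+name,im)
E
python3 - <<'E'
from bf import *
c=arm.capture("scene")
g=lambda x,y:np.array([270+x/5-.4,120+y/5-.4])
obs=[((.2,-.04,0.004),g(343,548)),((.2,.04,.004),g(453,487)),((0,-.04,0.004),g(90,429)),((.024,.02,.078),g(183,287)),((.008,-.02,.078),g(118,297))]
p,r=fit(c,obs,[.4,.0224,0,-.015,.1],[0,1,4]); print(np.round(p,4),np.round(r,1))
overlay(c,p,"o9.png",(270,120,120,120),5)
E
```

```text
[ 0.4069  0.0222  0.     -0.015   0.1761] [[-0.2  0.6]
 [ 1.5 -0.1]
 [-0.2  0.6]
 [ 0.7 -1.7]
 [-1.9  0. ]]
```

View pics/o9.png

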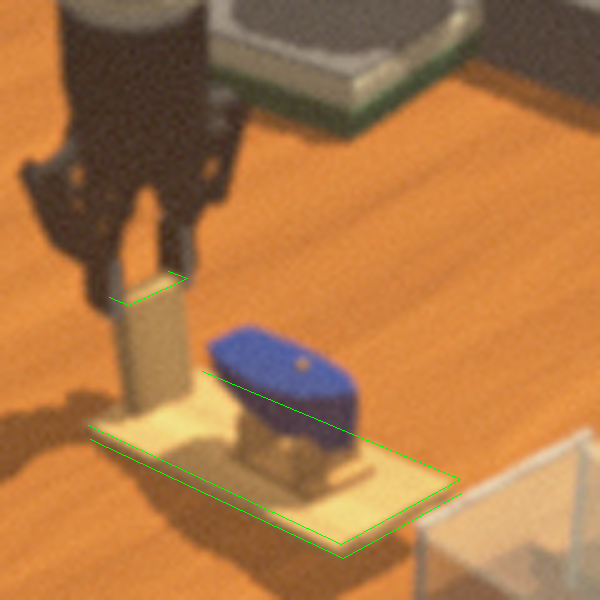

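Tilt is about 0.17 rad, more than needed. Easing forward to lower the nose to about 15 mm.

Request:
carry_out:
  moves: "1 0.01 0 0 0; 1 0.02 0 0 0; 1 0.03 0 0 0; 1 0.04 0 0 0; 1 0.045 0 0 0; 1 0.045 0 0 0"

```text
time: 15.82
position: [0.4076, 0.0243, 0.1395]
orientation: [2.235, 2.205, 0.003]
force: [1.1, 0.1, 16.3]
opening: 0.453
```

```bash
python3 - <<'E'
from bf import *
s=st()
c=arm.capture("scene")
overlay(c,[.4069,.0222,0,-.015,.08],"o10.png",(270,120,120,120),5)
E
```

```text
t 15.82 pos [407.6  24.3 139.5] jawdir 89.22 zax [ 0.003  0.    -1.   ] F [ 1.1  0.1 16.3] T [-0.13  0.07  0.13] op 0.453 j7 1.47
```

View pics/o10.png

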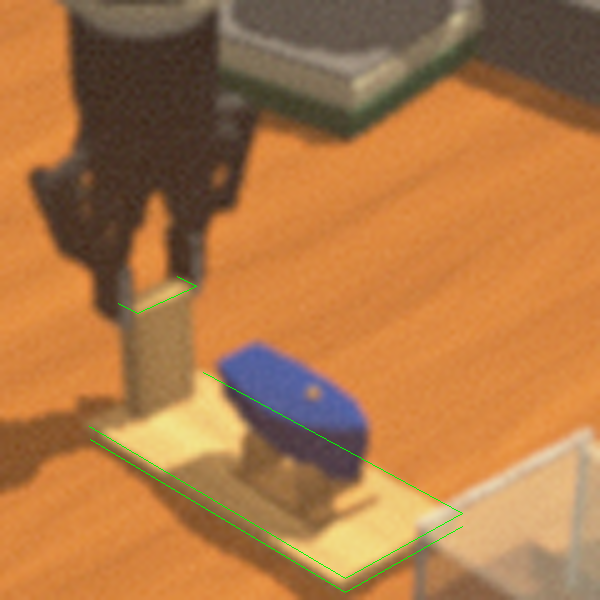

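Request:
carry_out:
  moves: "1 0 0 0 0; 1 0 0 0 0; 1 0 0 0.002 0; 1 0 0 0.004 0; 1 0 0 0.004 0"
  squeeze: 110

```text
time: 16.28
position: [0.4071, 0.0243, 0.1401]
orientation: [2.236, 2.205, 0.002]
force: [1.3, 0.1, 10.9]
opening: 0.429
```

```bash
python3 - <<'E'
from bf import *
s=st()
c=arm.capture("scene")
overlay(c,[.4069,.0222,0,-.015,.085],"o11.png",(270,120,120,120),5)
E
```

```text
t 16.28 pos [407.1  24.3 140.1] jawdir 89.22 zax [ 0.002  0.    -1.   ] F [ 1.3  0.1 10.9] T [-0.02  0.06  0.15] op 0.429 j7 1.47
```

View pics/o11.png

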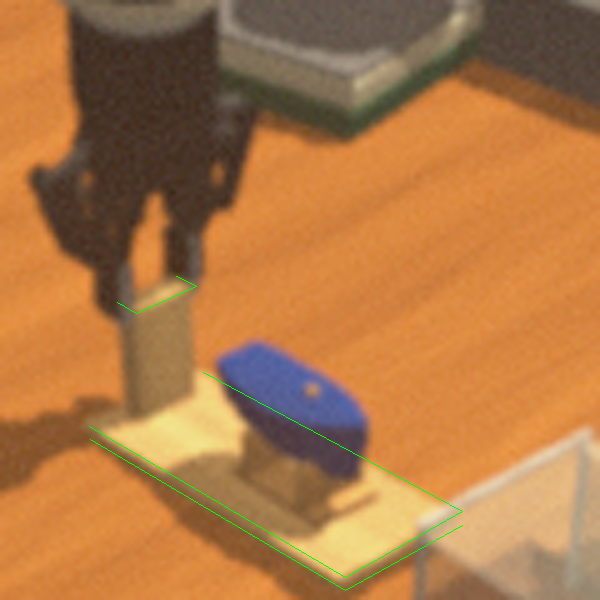

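Request:
carry_out:
  moves: "1 0 0 0.004 0; 1 0 0 0.004 0; 1 0.01 0 0.004 0; 1 0.03 0 0.004 0; 1 0.05 0 0.004 0; 1 0.05 0 0.004 0"

```text
time: 16.83
position: [0.4173, 0.0241, 0.1404]
orientation: [2.237, 2.205, 0.001]
force: [-0.2, -0.1, -0.3]
opening: 0.428
```

```bash
python3 - <<'E'
from bf import *
s=st()
c=arm.capture("scene")
overlay(c,[.4169,.0222,0,-.015,.085],"o12.png",(270,120,120,120),5)
E
```

```text
t 16.83 pos [417.3  24.1 140.4] jawdir 89.2 zax [ 0.001 -0.    -1.   ] F [-0.2 -0.1 -0.3] T [ 0.1  -0.01 -0.01] op 0.428 j7 1.48
```

View pics/o12.png

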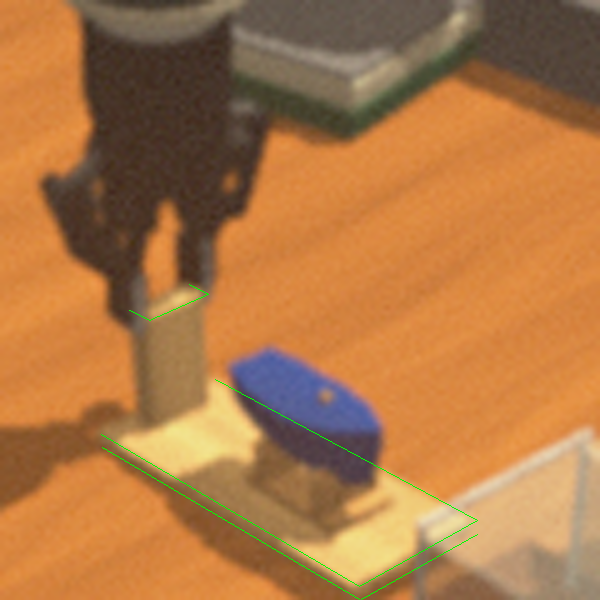

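Request:
carry_out:
  moves: "1 0.015 0 0 0; 1 0.04 0 0 0; 1 0.065 0 0 0; 1 0.09 0 -0.001 0; 1 0.115 -0.001 -0.001 0; 1 0.14 -0.002 -0.001 0; 1 0.165 -0.003 -0.001 0; 1 0.19 -0.004 -0.001 0; 1 0.215 -0.004 -0.001 0; 1 0.23 -0.004 -0.001 0; 1 0.23 -0.004 -0.001 0"

```text
time: 17.8
position: [0.4632, 0.0233, 0.1402]
orientation: [2.237, 2.205, 0.001]
force: [-0.3, 0.7, 3.3]
opening: 0.425
```

```bash
python3 - <<'E'
from bf import *
s=st()
c=arm.capture("scene")
overlay(c,[.4629,.0217,0,-.015,.085],"o13.png",(280,130,150,150),5)
save(arm.capture("top"),"t13.png",(250,80,130,130),4.5)
E
```

```text
t 17.8 pos [463.2  23.3 140.2] jawdir 89.19 zax [ 0.001 -0.    -1.   ] F [-0.3  0.7  3.3] T [0.03 0.28 0.  ] op 0.425 j7 1.5
```

View pics/o13.png

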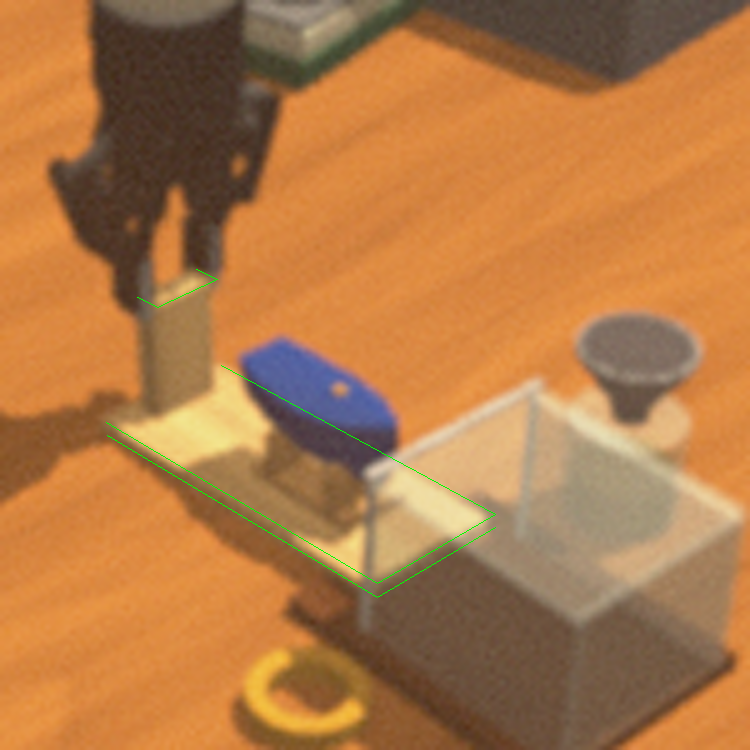

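View pics/t13.png

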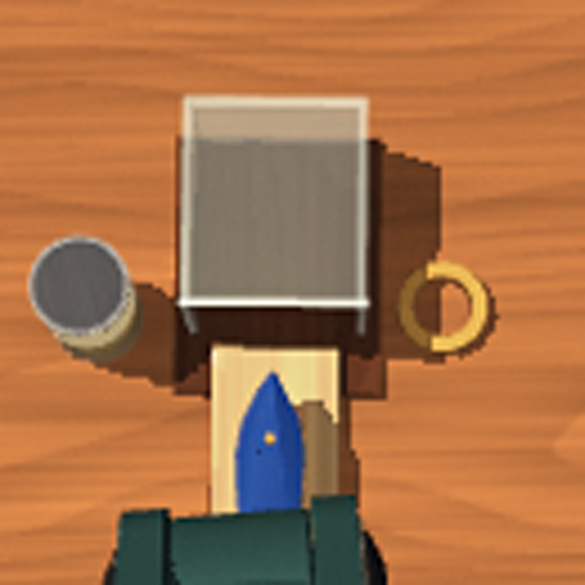

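Request:
carry_out:
  moves: "1 0.015 0 0.001 0; 1 0.04 -0.001 0.001 0; 1 0.065 -0.001 0.001 0; 1 0.09 -0.002 0.001 0; 1 0.115 -0.002 0.001 0; 1 0.125 -0.002 0.001 0; 1 0.125 -0.002 0.001 0"

```text
time: 18.48
position: [0.4879, 0.0229, 0.1404]
orientation: [2.237, 2.206, 0.0]
force: [0.8, 0.9, 0.4]
opening: 0.428
```

Request:
carry_out:
  moves: "1 0 0 0 0; 1 0 0 0 0; 1 0 0 0 0; 1 0 0 0 0; 1 0 0 0 0"
  squeeze: 20

```text
time: 18.9
position: [0.4872, 0.0229, 0.1404]
orientation: [-2.237, -2.206, 0.0]
force: [-0.8, 0.7, -0.5]
opening: 0.425
```

```bash
python3 - <<'E'
from bf import *
s=st()
c=arm.capture("scene")
overlay(c,[.4879,.0215,0,-.015,.072],"o14.png",(280,130,150,150),5)
E
```

```text
t 18.9 pos [487.2  22.9 140.4] jawdir 89.2 zax [-0. -0. -1.] F [-0.8  0.7 -0.5] T [-0.01  0.16  0.03] op 0.425 j7 1.51
```

View pics/o14.png

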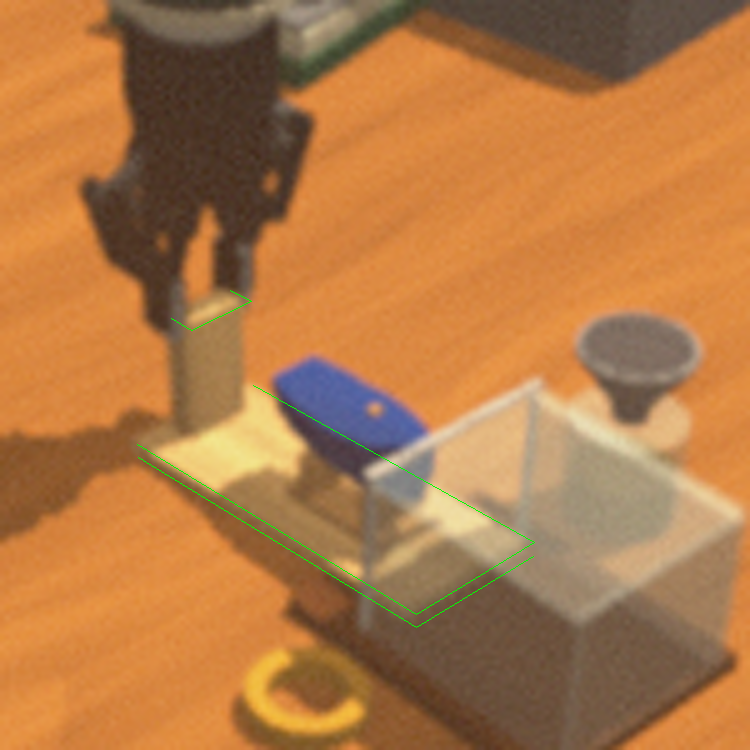

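Request:
carry_out:
  moves: "1 0 0 0 0; 1 0.01 0 0 0; 1 0.025 0 0 0; 1 0.04 -0.001 0 0; 1 0.045 -0.001 -0.001 0; 1 0.045 -0.001 -0.001 0; 1 0.045 -0.001 -0.001 0"
  squeeze: 50

```text
time: 19.53
position: [0.4967, 0.0227, 0.1403]
orientation: [2.237, 2.206, 0.0]
force: [-3.0, 0.9, 3.7]
opening: 0.423
```

Request:
carry_out:
  moves: "0 0 0 0 0; -0.3 0 0 0 0; -0.4 0 0 0 0; -0.4 0 0 0 0; -0.4 0 0 0 0"
  squeeze: 20

```text
time: 19.95
position: [0.4965, 0.0227, 0.1402]
orientation: [2.237, 2.206, 0.0]
force: [0.1, -0.9, -0.9]
opening: 0.697
```

```bash
python3 - <<'E'
from bf import *
s=st()
c=arm.capture("scene")
overlay(c,[.4962,.0215,0,-.015,.0768],"o15.png",(280,130,150,150),5)
c=arm.capture("top"); overlay(c,[.4962,.0215,0,-.015,.0768],"t15.png",(250,80,130,130),4.5)
E
```

```text
t 19.95 pos [496.5  22.7 140.2] jawdir 89.2 zax [ 0. -0. -1.] F [ 0.1 -0.9 -0.9] T [0.03 0.01 0.03] op 0.697 j7 1.51
```

View pics/o15.png

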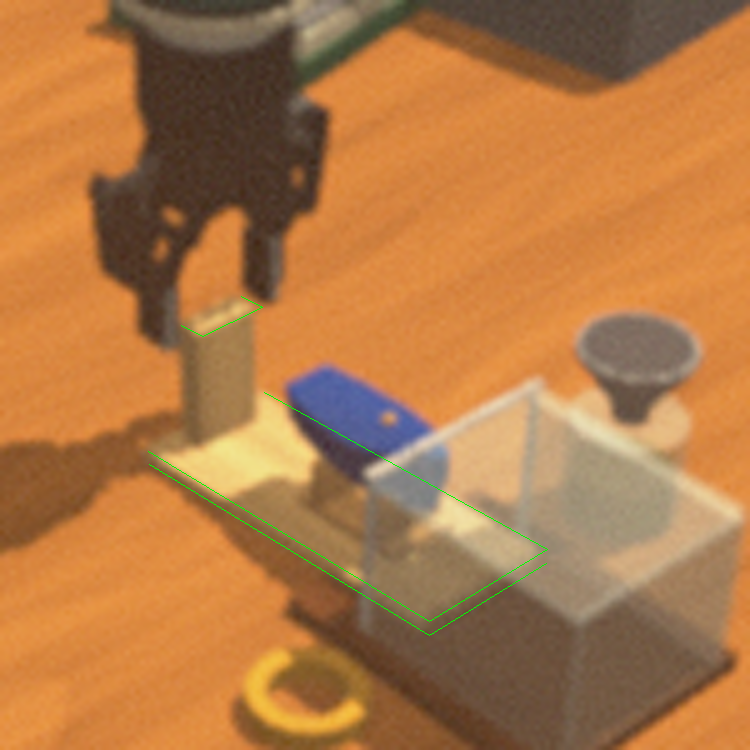

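View pics/t15.png

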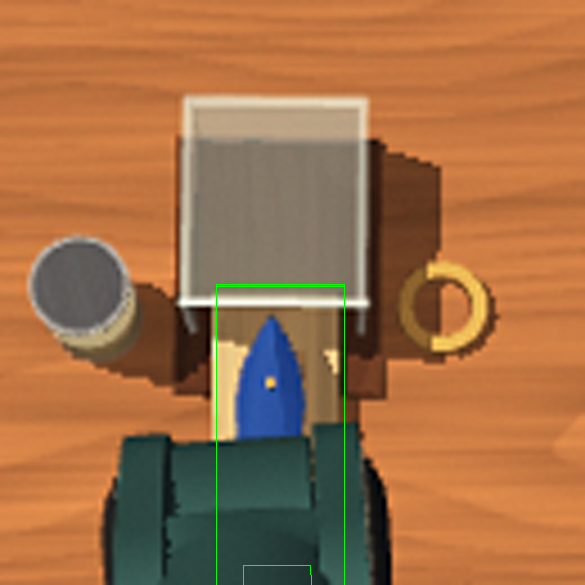

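Request:
carry_out:
  moves: "-0.7 0 0 0.1 0; -0.7 0 0 0.25 0; -0.7 -0.08 0 0.25 0; -0.2 -0.18 0 0.25 0; 0.5 -0.18 0.007 0.1 0; 0.5 -0.18 0.007 -0.05 0; 0.5 -0.18 0.007 -0.135 0; 0.5 -0.18 0.007 -0.135 0; 0.5 -0.18 0.007 -0.135 0"
  squeeze: 40

```text
time: 20.8
position: [0.4602, 0.024, 0.1131]
orientation: [-2.236, -2.205, 0.002]
force: [-0.2, 0.6, 0.4]
opening: 0.253
```

```bash
python3 - <<'E'
from bf import *
s=st()
c=arm.capture("scene"); save(c,"s16.png",(280,130,150,150),5)
c=wristify(arm.capture("wrist"),s); save(c,"w16.png")
E
```

```text
t 20.8 pos [460.2  24.  113.1] jawdir 89.19 zax [-0.002 -0.    -1.   ] F [-0.2  0.6  0.4] T [0.01 0.03 0.02] op 0.253 j7 1.5
```

View pics/s16.png

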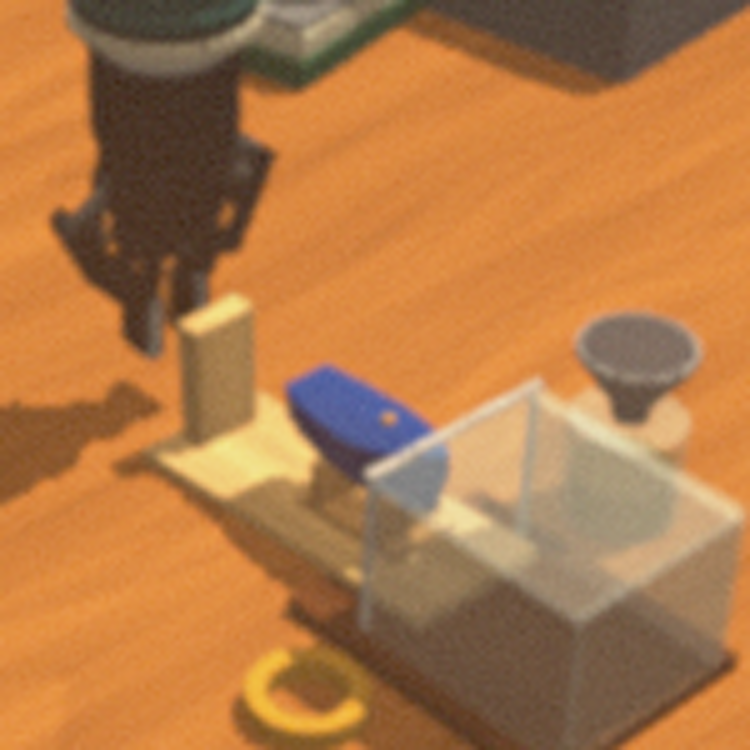

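View pics/w16.png

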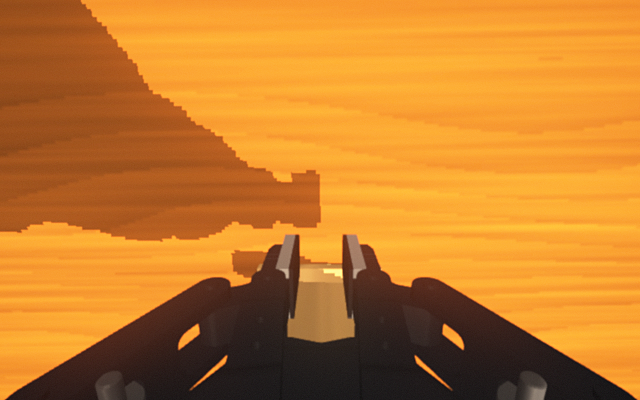

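Request:
carry_out:
  moves: "0.5 0.04 0 0 0; 0.5 0.08 0 0 0; 0.5 0.11 -0.001 0 0; 0.5 0.125 -0.002 0 0; 0.5 0.14 -0.002 0 0; 0.5 0.155 -0.002 0 0; 0.5 0.17 -0.002 0 0; 0.5 0.185 -0.003 0 0; 0.5 0.2 -0.003 0 0; 0.5 0.2 -0.003 0 0"

```text
time: 21.73
position: [0.501, 0.0235, 0.1132]
orientation: [2.237, 2.206, 0.001]
force: [-0.7, 0.3, -0.5]
opening: 0.248
```

```bash
python3 - <<'E'
from bf import *
s=st()
c=arm.capture("scene"); save(c,"s17.png",(280,130,150,150),5)
E
```

```text
t 21.73 pos [501.   23.5 113.2] jawdir 89.2 zax [ 0.001 -0.    -1.   ] F [-0.7  0.3 -0.5] T [-0.03  0.03 -0.06] op 0.248 j7 1.52
```

View pics/s17.png

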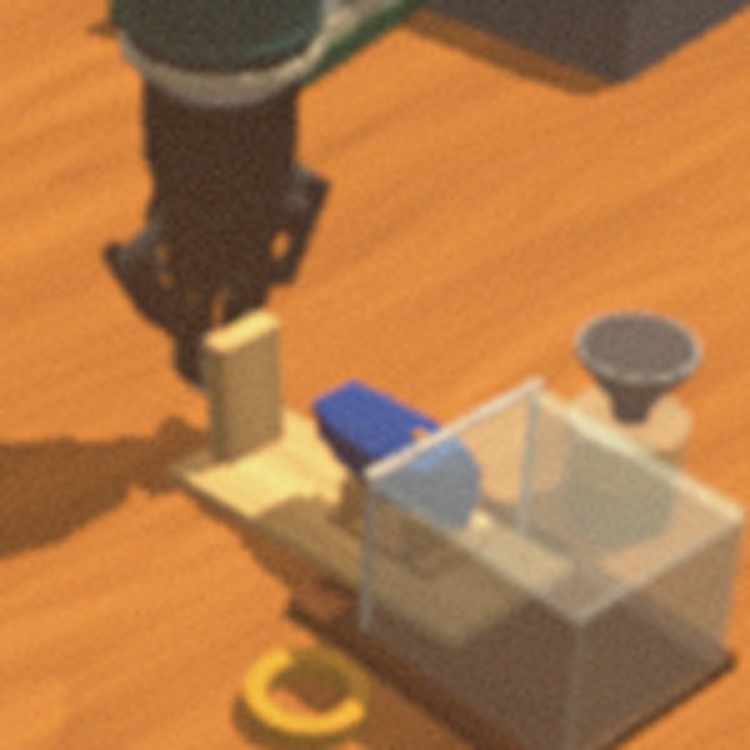

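Request:
carry_out:
  moves: "0.5 0.008 0 0 0; 0.5 0.016 0 0 0; 0.5 0.024 0 0 0; 0.5 0.032 -0.001 0 0; 0.5 0.04 -0.001 0 0; 0.5 0.048 -0.001 0 0; 0.5 0.056 -0.001 0 0; 0.5 0.064 -0.001 0 0; 0.5 0.072 -0.001 0 0; 0.5 0.08 -0.001 0 0; 0.5 0.08 -0.001 0 0; 0.5 0.08 -0.001 0 0"

```text
time: 22.78
position: [0.5166, 0.0233, 0.1132]
orientation: [2.237, 2.205, 0.0]
force: [-1.1, -0.1, 1.0]
opening: 0.251
```

```bash
python3 - <<'E'
from bf import *
s=st()
c=arm.capture("scene"); save(c,"s18.png",(280,130,150,150),5)
E
```

```text
t 22.78 pos [516.6  23.3 113.2] jawdir 89.19 zax [ 0. -0. -1.] F [-1.1 -0.1  1. ] T [-0.02  0.17  0.01] op 0.251 j7 1.52
```

View pics/s18.png

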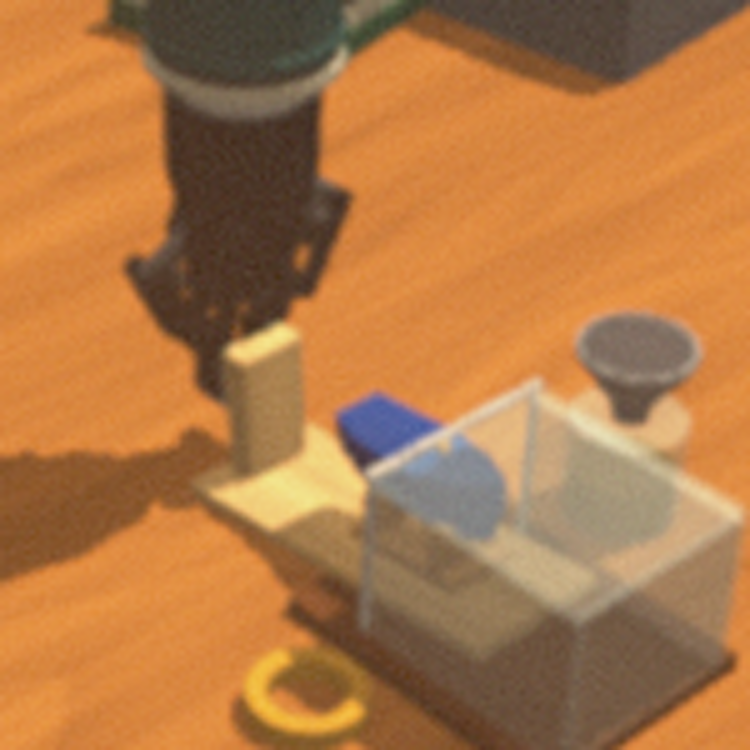

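```bash
python3 - <<'E'
from bf import *
c=arm.capture("scene")
g=lambda x,y:np.array([280+x/5-.4,130+y/5-.4])
obs=[((0,-.04,0.008),g(193,482)),((.024,.02,.078),g(303,332)),((.008,-.02,.078),g(226,352)),((.024,-.02,.078),g(242,362))]
p,r=fit(c,obs,[.52,.0235,0.0,-.015,.1],[0,1,2,4]); print(np.round(p,4),np.round(r,1))
d=.6264-p[0]; print(d,10/1e3/d)
overlay(c,p,"o18.png",(280,130,150,150),5)
E
```

```text
[ 0.5224  0.0297 -0.009  -0.015   0.1305] [[ 0.1 -0.1]
 [ 0.1  0.1]
 [-0.6 -0. ]
 [ 0.4  0. ]]
0.10399411605763453 0.09615928649711206
```

View pics/o18.png

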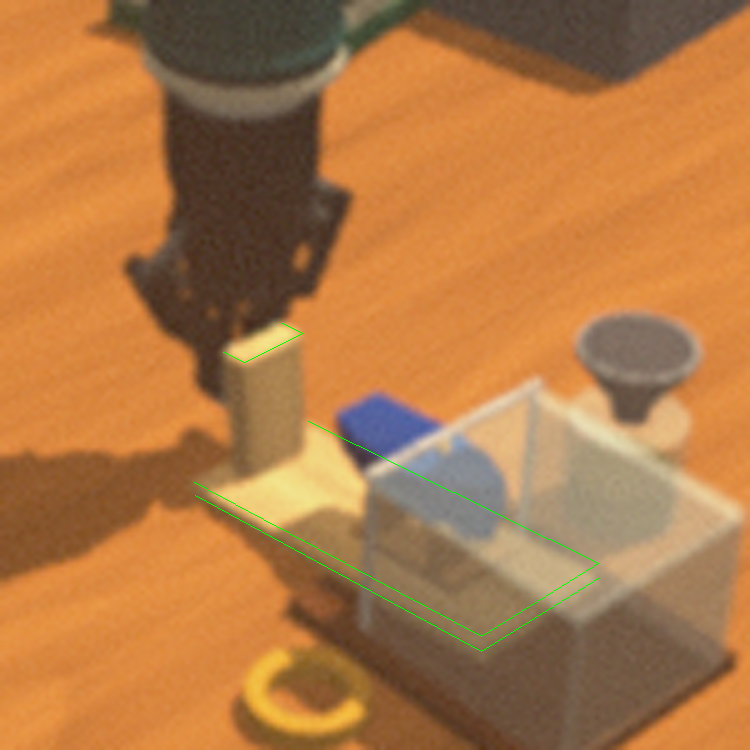

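Request:
carry_out:
  moves: "0.5 0.008 0 0 0; 0.5 0.016 0 0 0; 0.5 0.024 0 0 0; 0.5 0.032 -0.001 0 0; 0.5 0.04 -0.001 0 0; 0.5 0.045 -0.001 0 0; 0.5 0.05 -0.001 0 0; 0.5 0.05 -0.001 0 0"

```text
time: 23.55
position: [0.5265, 0.0231, 0.1132]
orientation: [2.237, 2.206, 0.0]
force: [-3.1, 0.1, 2.9]
opening: 0.252
```

```bash
python3 - <<'E'
from bf import *
s=st()
c=arm.capture("scene"); save(c,"s19.png",(280,130,150,150),5)
E
```

```text
t 23.55 pos [526.5  23.1 113.2] jawdir 89.19 zax [ 0. -0. -1.] F [-3.1  0.1  2.9] T [0.   0.6  0.04] op 0.252 j7 1.52
```

View pics/s19.png

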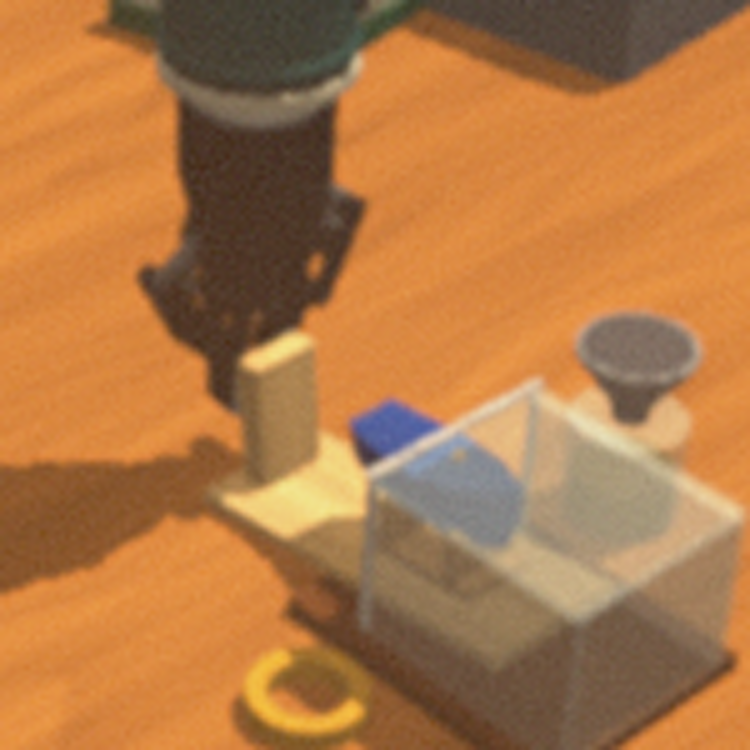

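The fingers' friction on the block is holding the tail down, so I'll back off slightly to let the board settle onto the plinth.

Request:
carry_out:
  moves: "0.5 -0.01 0 0.004 0; 0.5 -0.02 0 0.008 0; 0.5 -0.03 0 0.008 0; 0.5 -0.03 0 0.008 0; 0.5 -0.03 0 0.008 0; 0.5 -0.03 0 0.008 0"

```text
time: 24.1
position: [0.5205, 0.0231, 0.1149]
orientation: [2.237, 2.206, 0.0]
force: [-0.4, 0.4, 0.2]
opening: 0.25
```

```bash
python3 - <<'E'
from bf import *
s=st()
c=arm.capture("scene"); save(c,"s20.png",(280,130,150,150),5)
E
```

```text
t 24.1 pos [520.5  23.1 114.9] jawdir 89.2 zax [ 0. -0. -1.] F [-0.4  0.4  0.2] T [-0.    0.01 -0.  ] op 0.25 j7 1.52
```

View pics/s20.png

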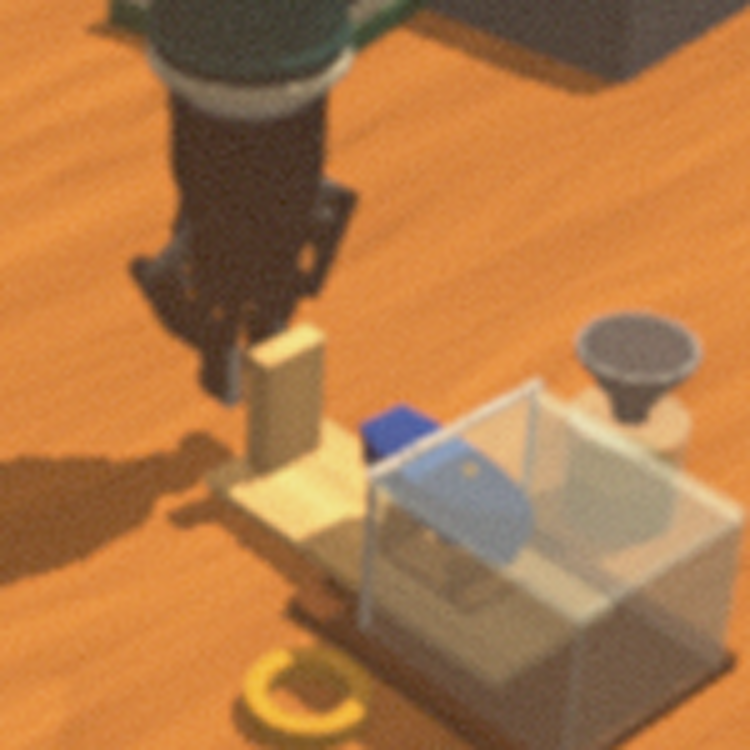

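Board is now level on the plinth with the hull upright. Pushing in.

Request:
carry_out:
  moves: "0.5 0.02 0 0.03 0; 0.5 0.035 0 0.03 0; 0.5 0.05 0 0.03 0; 0.5 0.065 -0.001 0.03 0; 0.5 0.08 -0.002 0.03 0; 0.5 0.1 -0.003 0.03 0; 0.5 0.12 -0.004 0.03 0; 0.5 0.14 -0.004 0.03 0; 0.5 0.16 -0.004 0.03 0; 0.5 0.18 -0.004 0.03 0; 0.5 0.2 -0.004 0.03 0; 0.5 0.2 -0.004 0.03 0"

```text
time: 25.15
position: [0.5612, 0.0223, 0.1208]
orientation: [2.236, 2.205, 0.001]
force: [0.0, -0.3, -0.6]
opening: 0.25
```

```bash
python3 - <<'E'
from bf import *
s=st()
c=arm.capture("scene"); save(c,"s21.png",(280,130,150,150),5)
c=arm.capture("top"); save(c,"t21.png",(250,80,130,130),4.5)
E
```

```text
t 25.15 pos [561.2  22.3 120.8] jawdir 89.2 zax [ 0.001 -0.    -1.   ] F [ 0.  -0.3 -0.6] T [0.02 0.02 0.03] op 0.25 j7 1.53
```

View pics/s21.png

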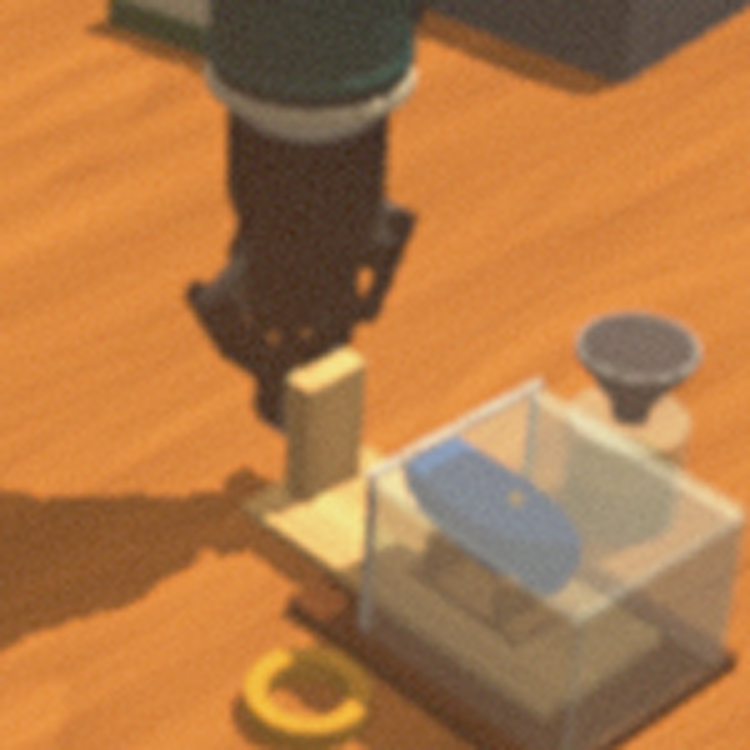

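View pics/t21.png

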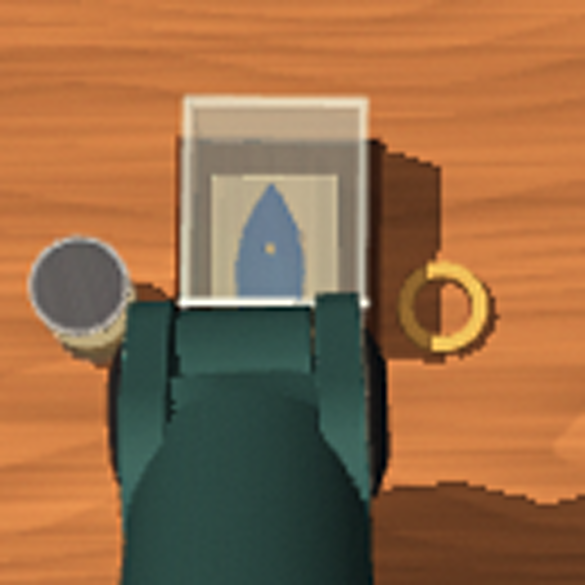

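Request:
carry_out:
  moves: "0.5 0.015 0 0 0; 0.5 0.03 0 0 0; 0.5 0.045 0 0 0; 0.5 0.06 -0.001 0 0; 0.5 0.07 -0.001 0 0; 0.5 0.08 -0.001 0 0; 0.5 0.09 -0.002 0 0; 0.5 0.1 -0.002 0 0; 0.5 0.1 -0.002 0 0"

```text
time: 26.0
position: [0.5808, 0.0219, 0.1208]
orientation: [2.237, 2.206, 0.0]
force: [0.1, -0.7, -0.3]
opening: 0.251
```

```bash
python3 - <<'E'
from bf import *
s=st()
c=arm.capture("top"); save(c,"t22.png",(250,80,130,130),4.5)
E
```

```text
t 26.0 pos [580.8  21.9 120.8] jawdir 89.2 zax [ 0. -0. -1.] F [ 0.1 -0.7 -0.3] T [ 0.05  0.02 -0.01] op 0.251 j7 1.53
```

View pics/t22.png

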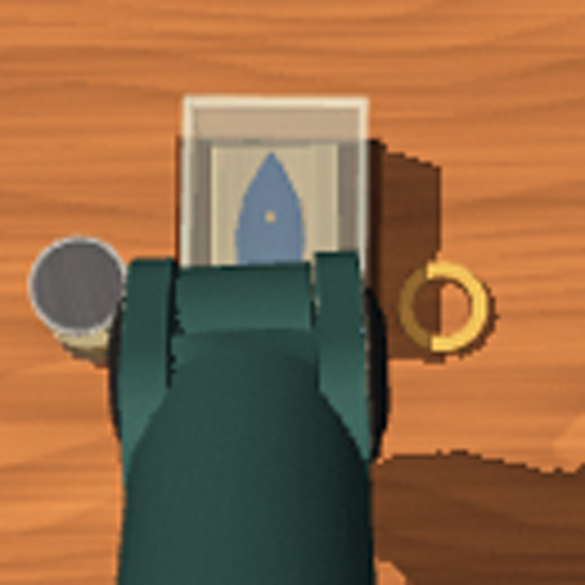

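Request:
carry_out:
  moves: "0.5 0.005 0 0 0; 0.5 0.01 0 0 0; 0.5 0.015 0 0 0; 0.5 0.02 0 0 0; 0.5 0.025 0 0 0; 0.5 0.025 0 0 0"

```text
time: 26.55
position: [0.5836, 0.0221, 0.1201]
orientation: [-2.234, -2.204, 0.005]
force: [-13.0, 1.2, 4.1]
opening: 0.248
```

```bash
python3 - <<'E'
from bf import *
s=st()
E
```

```text
t 26.55 pos [583.6  22.1 120.1] jawdir 89.2 zax [-0.005  0.    -1.   ] F [-13.    1.2   4.1] T [ 0.17  2.55 -0.18] op 0.248 j7 1.53
```

Contact with the back wall: 13 N. Backing away and checking.

Request:
carry_out:
  moves: "0.5 -0.01 0 0 0; 0.5 -0.03 0 0 0; 0.5 -0.1 0 0 0; 0.5 -0.2 0 0.1 0; 0.5 -0.4 0 0.3 0; 0.5 -0.6 0 0.6 0; 0.5 -0.7 0 0.9 0; 0.5 -0.8 0 1 0; 0.5 -0.8 0 1 0; 0.5 -0.8 0 1 0; 0.5 -0.8 0 1 0"

```text
time: 27.47
position: [0.4252, 0.022, 0.3237]
orientation: [2.234, 2.204, 0.008]
force: [0.4, -0.3, -0.0]
opening: 0.251
```

Request:
carry_out:
  moves: "0.5 -0.1 0.9 0 0; 0.5 -0.1 0.9 0 0; 0.5 -0.1 0.9 0 0; 0.5 -0.1 0.9 0 0; 0.5 -0.1 0.9 0 0; 0.5 -0.1 0.9 0 0"

```text
time: 27.97
position: [0.4047, 0.2056, 0.3195]
orientation: [-2.23, -2.211, 0.001]
force: [-0.6, 0.1, -0.1]
opening: 0.251
```

```bash
python3 - <<'E'
from bf import *
s=st()
c=arm.capture("scene"); overlay(c,[.7863-.2-.0003,.0225,.01,-.0165,0],"o23.png",(280,130,150,150),5); save(c,"s23.png",(280,130,150,150),5); save(c,"full23.png")
c=arm.capture("top"); overlay(c,[.5862,.0225,.01,-.0165,0],"to23.png",(265,80,100,120),6);save(c,"t23.png",(265,80,100,120),6); 
for n,z in [("slab_mid",.027),("tweezers",.005),("jar",.05),("mastring",.007)]: print(n,rect(c,n,z))
for n,z in [("board_nose",0.01),("board_tail",0.01),("hull_mid",.048),("slab_mid",.016)]:
    for r in arm.place_of(c,n)[:2]: print(n,round(r["p"],2),np.round(r["at"],1),np.round(ray(c,r["at"],z),4))
E
```

```text
t 27.97 pos [404.7 205.6 319.5] jawdir 89.5 zax [-0.001  0.    -1.   ] F [-0.6  0.1 -0.1] T [ 0.02  0.   -0.  ] op 0.251 j7 1.02
slab_mid [(0.88, [571.2, -312.3, 134.4, 57.1, -7.8]), (0.7, [719.9, 19.3, 188.8, 127.2, -0.9])]
tweezers [(0.52, [571.9, -316.0, 181.2, 121.9, -10.4]), (0.47, [455.9, -281.4, 113.0, 17.5, 73.9])]
jar [(0.7, [680.6, 138.3, 81.5, 59.2, 25.8])]
mastring [(0.55, [681.9, -83.8, 52.0, 51.4, -0.9])]
board_tail 0.69 [313.  179.3] [0.593 0.017 0.01 ]
slab_mid 0.79 [430.3 187. ] [ 0.5654 -0.3127  0.016 ]
```

View pics/s23.png

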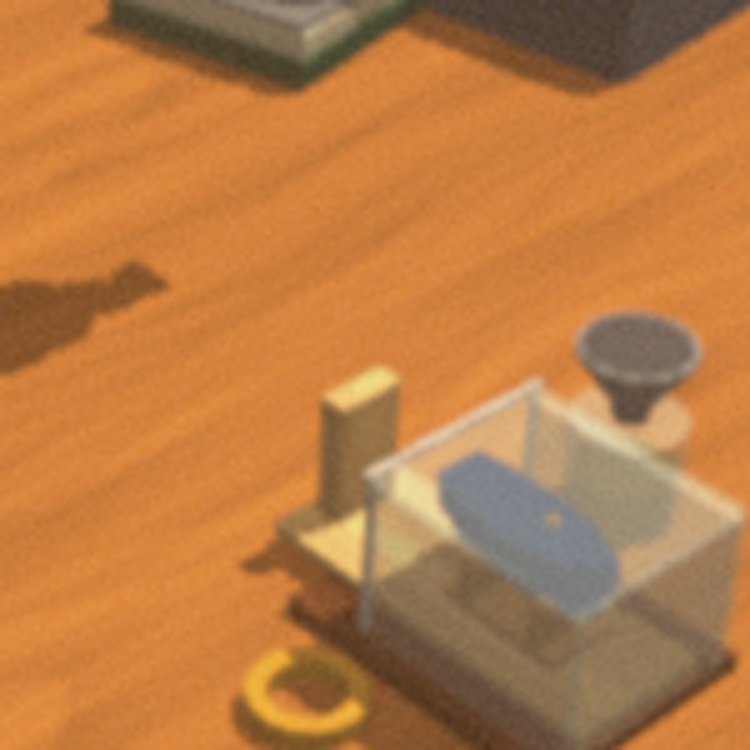

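View pics/to23.png

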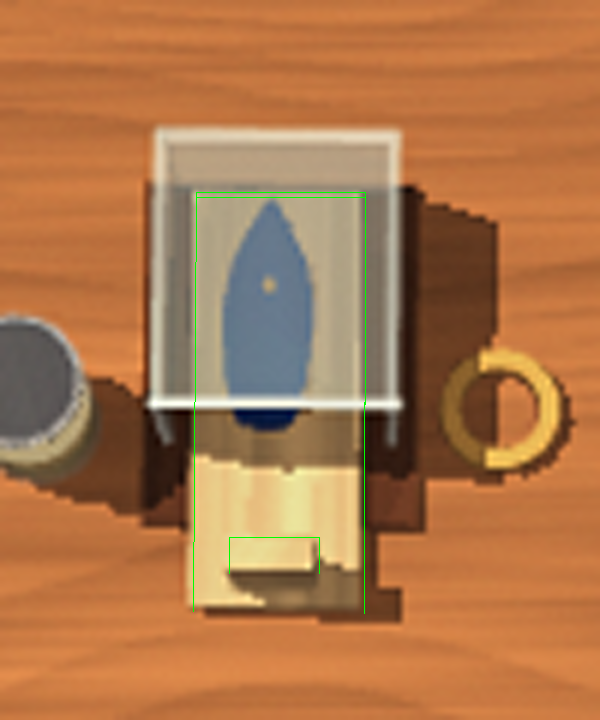

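View pics/full23.png

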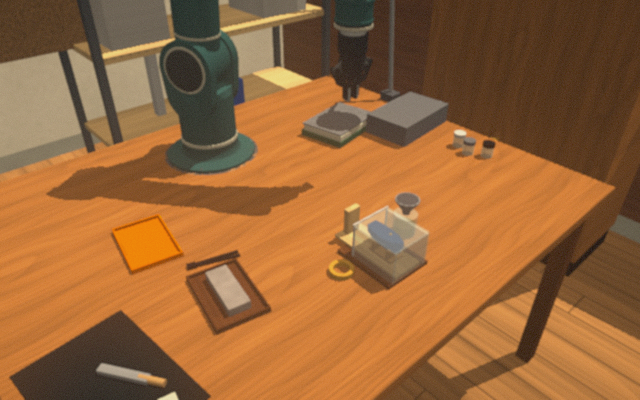

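View pics/t23.png

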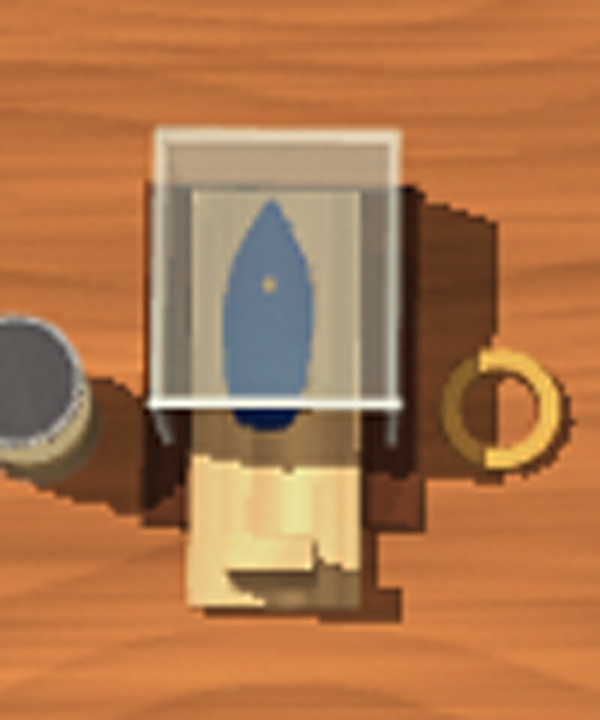

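```bash
python3 - <<'E'
from plant import arm
print(arm.finish_job())
E
```

```text
the job is handed in; nothing more can be done
None
```

The job is done and handed in after about 28 s of the 72 s. The slab is in the tray and the board is home in the case with its hull upright.

- **Slab:** it lies flat in the dark wood tray, within a few mm of the tray's centre in the top view. I left the orange look-alike tray alone.
- **Board onto the sill:** I slid the board along the desk by its grip. Because the moves cannot pitch the tool, I pressed lightly and pulled back so the board pivoted on its tail and the nose rose. The nose first came up to about 33 mm, so I lowered it to about 17 mm before going over the sill with the tail still on the desk.
- **Push home:** I released the grip and pushed the block from behind. The fingers' friction held the tail down at first; when I backed off, the board tipped level onto the plinth. I then pushed it until it met the back wall at 13 N.

**Last checks**
- The board is flat, its yaw matches the case, and its nose is at the back wall.
- It sits about 3 mm left of the centre line, with roughly 10 mm clearance either side.
- The hull is where it was on the board, to within what the pictures show.
- The jar and tweezers measured the same as before, within 2–3 mm, and the ring within about 1 mm.
- The networks did not report the nose or the hull through the clear cover, so for those I relied on the board outline laid over the picture and my view of it. The network's tail point was about 7 mm off that outline.

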